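Snap a circuit board onto its barbed standoffs

TASK

Pick up the loose circuit board by its heat sink, set it over the four barbed standoffs in the aluminium tray, and press it down beside each post, one corner after the other, until all four posts have clicked through and hold the board. Feel your way: the standoffs stand on a braked carrier that first gives way until it meets a stop of unknown height, and the tray must never be pushed down with more than 30 N. Leave the jar, the vial and the roll of tape where they stand.

Things in the scene. Friction and masses are not known exactly. Their poses are not given: they have to be found in the camera images.
- board_grip (a point): Centre of the finned heat sink on the green circuit board, half-way up it: 20 mm above the board's underside, over its middle. Board: 92 mm along x, 140 along y, 3 thick, 0.16 kg, lying flat, z up. Heat sink: 40 mm along x, 26 along y, 34 high; grip it from above, fingers closing along y. Four 10 mm holes at x +-36, y +-58 mm. Either way round (half a turn) fits.
- board_press (a point): Point on the board's top face, at x = +36, y = +36 mm from the heat sink's axis: one of four clear flat spots to press with the fingertips (x +-36, y +-36 mm), each 22 mm inboard of a hole. A terminal block (x = 33 mm, |y| < 12, 10 high) and two capacitors (x = -32 mm, |y| < 13, 13 high) also stand on the face.
- tray: Aluminium tray on rubber feet, 124 mm along x, 172 along y, floor top 13 above the bench, rim 19. It stays in place. Origin: its middle, at bench level. In it a carrier plate bears four steel standoffs at x +-36, y +-58 mm (a ++, b +-, c -+, d --), 14 mm thick, with level hard shoulders. A brake holds the carrier up; under 4 to 8 N it slides down, to a stop.
- tray_post (a point): Point on the tray floor, 13 mm above the bench, on standoff a's axis. Shoulders start 32 to 44 mm above the bench and sink to 28 to 34 (carrier on its stop); neither is reported. Above the shoulder: an 8 mm tapered guide pin, 19 high, and two spring barbs along +-x, 7 mm from the axis, sloping from 9 to 5 mm, undersides at 4.2. A board laid on rests on the barbs, about 7 mm above the shoulders.
- pan (a joint): How far the tray is squashed down on its rubber feet (m): 0 unloaded, 1 mm for every 20 N of downward load; 0.0015 is 30 N.
- seat_a (a joint): Spring ring round standoff a that the board pushes down (m): 0 free (3 mm above the shoulder), 0.0018 to 0.003 with the board home; pushes back under 1 N. Once the carrier is on its stop, pressing a press spot squeezes the barbs of its post in (8 to 18 N; all four at once takes over 30 N); they spring out over the board (click, force drops), then it meets the shoulder and the force rises steeply.
- seat_b (a joint): The same at standoff b.
- seat_c (a joint): The same at standoff c.
- seat_d (a joint): The same at standoff d.
- jar: Bystander: white plastic sample jar with a screw lid, 52 mm diameter, 67 mm high; origin at the centre of its underside.
- vial: Bystander: small glass sample vial with a black cap, 27 mm diameter, 56 mm high; origin at the centre of its underside.
- tape: Bystander: roll of tape lying flat, 72 mm diameter, 19 mm high; origin at the centre of its underside.

How it is judged (in metres and radians):
At the end, for the whole second after the job is handed in: The board lies level (within 0.04 rad) on the tray's four standoffs, centred within 4 mm and square within 0.05 rad, clicked under the barbs of all four: each seat ring is held down by more than 1.3 mm with the robot away (value of joint each of seat_a, seat_b, seat_c, seat_d above 0.0013 m and horizontal distance between board_grip and tray below 0.004 m and angle between the y axis of board_grip and the y axis of tray, either way round below 0.05 rad and angle between board_grip's own z axis and vertical below 0.04 rad); the robot touches nothing.
It fails at once if the tray is pushed down on its feet by more than 30 N on top of the board's weight (1.65 mm) (value of joint pan above 0.00165 m).
It fails at once if a bystander (jar, vial, tape) is moved by more than 20 mm (distance of any of jar, vial, tape from where it was at the start of the episode above 0.02 m).
It also fails if it takes over 67 s, if anything falls off the work surface, if the arm or the gripper's body presses on something with over 40 N, if the wrist force passes 120 N, or if a joint passes its speed limit or range.

ROBOT

A 6-joint arm with a two-finger parallel gripper is mounted at the origin on a cart in front of the work surface, level with it; the furniture and walls round the work are solid. World frame = base frame: x ahead of the robot, y to its left, z up, the work surface at z = 0. Lengths are in m, angles in degrees, forces in N, time in s.
With the tool pointing down it reaches from about 0.4 to 0.825 m from the base axis. Payload 7 kg.
Tool frame: the origin (TCP) lies on the centre line of the jaws, within the pads' length; the fingertips stand 19 mm ahead of it and the grasp point (between the pads) is the TCP; z points along the fingers, y is the line along which they close (so a half turn about z gives the same grasp; the last joint's range is limited). The gripper opens to 88 mm and grips with 3 to 60 N. Pads are 19 mm wide; open, the fingers measure 130 mm over their backs; the gripper's body (78 mm by 193 mm) begins 47 mm behind the grasp point.
Start: joints at [-50.529, 20.546, 0.682, 0, -70.136, -16.507], TCP at [0.263, -0.621, 0.246] pointing down, gripper open.
Joint ranges: [-176.03, 176.03], [-82.01, 121.73], [-58.28, 71.71], [-173.87, 95.51], [-174.79, -0.11], [-173.66, 173.66]. Speed limits (degrees/s): [136.94, 136.94, 172.46, 180, 180, 180].

INTERFACE

Orientations are given as [roll, pitch, yaw] about the fixed x, y, z axes, in that order (R = Rz(yaw) Ry(pitch) Rx(roll)).
In Python, from plant import get_state, capture, close_job gives the robot as it stands.
- The arm moves only by the tool apply_moves, never from a script. Its argument "targets" is a list of rows, each a list of 7 numbers: the opening, from 0 (shut) to 1 (fully open), then the shift along the tool's x, y, z normalised to -1 to 1, where 1 is 1000 mm, then the turn, a rotation vector about the tool's x, y, z normalised to -1 to 1, where 1 is 90 degrees. In form: [[claw, tx, ty, tz, ax, ay, az], ...]. A call has 1 to 20 rows; each row shifts and turns the commanded pose from where the row before left it, along the tool's axes as they then stand; what a row does not reach is not made up. A row lasts 1/12 s, in which the tool goes at most 41.7 mm and 7.16 degrees, less where a joint would pass 70% of its speed; a pose out of reach is approached as far as the arm can. A call with a number of a shift or a turn outside -1 to 1 is refused whole. A call with a gripper value outside its range is refused whole. The fingers move at their own pace and stop on an object; "newtons" is the grip in N (left out, the last holds). Time passes only in rows, so rows that do not move let the fingers close. It gives the time, the measured TCP pose, the force, the opening and the grip force at its end, in the units of the state.
- get_state(): the state, without advancing time (a new reading comes with each control period).
- capture(name): name is "scene" or "top" or "wrist"; returns a dict with "frame" (400x640x3 uint8, red, green, blue), "range_z" (400x640 float32, m along the optical axis (not along the pixel's ray), 0 where there is no reading), "camera_matrix" (3x3 intrinsics, pixels), "k1" (the pictures are not rectified: a ray, as slopes to the right and down, at radius r is drawn at 1 + k1 r^2 times it, then the intrinsics apply), "T" (4x4, takes a point from camera to world coordinates). Camera axes: x right, y down, z forward; pixel columns grow to the right and rows downward; lengths in m; the calibration is good to about 2 mm. A picture is of the moment at which its call begins.
- close_job(): hands the job in; it is judged then, once.
The state is a dict: "time_s": time; "joints": joint angles; "qd": joint speeds; "joint_torque": joint torques, N m; "tcp_pos": TCP position; "eef_rot": TCP orientation; "contact_force": force on the tool from outside, world axes, zero at the start; "moment": the same for the moment, N m; "gripper_width": finger opening in m; "gripper_force": force on a finger pad.
Only numpy, scipy, OpenCV 4.12 (cv2) and the standard library are available. Lean on these libraries where they do the work, as an engineer would, in place of code of your own. Each camera call takes 0.05 s, during which the arm holds its last target. There are 200 camera calls.

## Working session

There is one attempt and no reset: what is moved stays moved. The work goes in short steps, Python scripts to look and compute and a tool call to move; the robot and the scene stay as the last step left them, time stands still between calls to the robot, and variables do not carry over. Pictures are saved under pics/ and viewed, at most 10 in all, crops included, and the job is handed in when it is done.

Besides the shell and the picture viewer there is one more tool, called after ">>>" as a command line: name --pt "numbers of a row" for each row, then --argument value for the rest. apply_moves: Moves the arm, as the interface text tells. Scaled input: -1 to 1 covers 1000 mm each way for a shift and 90 degrees each way for a turn. Its arguments: {"type":"object","properties":{"targets":{"type":"array","items":{"type":"array","items":{"type":"number"}}},"newtons":{"type":"number"}},"required":["targets"]}

```bash
mkdir -p pics; ls
python3 - <<'E'
from plant import get_state, capture
import cv2,numpy as np,pickle
print(get_state())
d={n:capture(n) for n in("scene","top")}
pickle.dump(d,open("c0.pkl","wb"))
for n in d:
    cv2.imwrite(f"pics/{n}0.png",d[n]["frame"][...,::-1]); print(n,d[n]["camera_matrix"],d[n]["k1"],d[n]["T"])
E
```

```text
pics
{'time_s': 0.0, 'joints': array([-5.05293026e+01,  2.05911908e+01,  6.34860957e-01, -1.90961585e-02,
       -7.01349720e+01, -1.65104791e+01]), 'qd': array([ 0.02037219,  0.00556208,  0.00736926, -0.00306611,  0.02616257,
        0.06983762]), 'joint_torque': array([-3.28103924e-04, -5.82713020e+01,  2.93043941e+01,  6.99712202e+00,
        6.59991187e-03, -1.79769040e-04]), 'tcp_pos': array([ 0.26315499, -0.62111079,  0.24463689]), 'eef_rot': array([ 1.79907361e+02, -8.73801629e-03, -1.57046278e+02]), 'contact_force': array([-0.22149245,  0.05176378, -0.07520057]), 'moment': array([ 0.01490303, -0.03904373, -0.02507664]), 'gripper_force': 0.0, 'gripper_width': 0.08793477930397443}
scene [[425.19722422   0.         316.58043166]
 [  0.         425.19722422 207.44077243]
 [  0.           0.           1.        ]] -0.025206339106269345 [[-0.86633221 -0.26541675  0.42311044  0.22248215]
 [-0.49945326  0.46690947 -0.72975475  0.6654587 ]
 [-0.00386513 -0.84353393 -0.53706197  0.5343626 ]
 [ 0.          0.          0.          1.        ]]
top [[515.51902233   0.         318.7531633 ]
 [  0.         515.51902233 195.04483631]
 [  0.           0.           1.        ]] -0.12900972811283634 [[ 1.45292520e-02 -9.91999073e-01  1.25406296e-01  4.57883613e-01]
 [-9.99875942e-01 -1.36512753e-02  7.85763627e-03  2.97456432e-05]
 [-6.08281203e-03 -1.25504904e-01 -9.92074351e-01  1.15855935e+00]
 [ 0.00000000e+00  0.00000000e+00  0.00000000e+00  1.00000000e+00]]
```

View pics/top0.png

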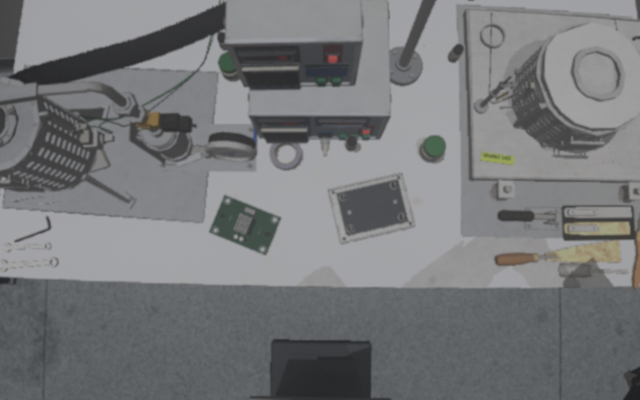

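View pics/scene0.png

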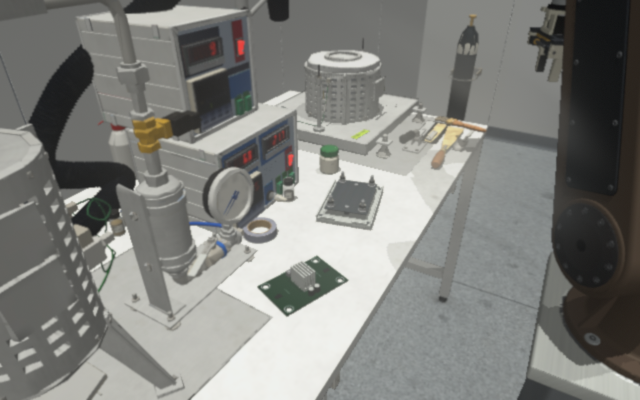

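The top view shows the board at about (245,224) with its heat sink at (242,224), and the tray at (371,208). The tape is at (286,155), the vial at (352,144) and the jar at (433,149). The scene view agrees. Next I'll measure the board and tray.

```bash
cat > h.py <<'E'
import numpy as np,cv2
def rays(c,uv):
    K=c["camera_matrix"]; p=(np.asarray(uv,float)-K[:2,2])/np.diag(K)[:2]; s=p.copy()
    for _ in range(20): s=p/(1+c["k1"]*(s**2).sum(1,keepdims=True))
    return np.c_[s,np.ones(len(s))]
def plane(c,uv,z):
    d=rays(c,uv)@c["T"][:3,:3].T; o=c["T"][:3,3]; return o+d*((z-o[2])/d[:,2])[:,None]
def cloud(c):
    v,u=np.mgrid[:400,:640]; uv=np.c_[u.ravel(),v.ravel()]
    P=rays(c,uv)*c["range_z"].ravel()[:,None]
    W=P@c["T"][:3,:3].T+c["T"][:3,3]; W[c["range_z"].ravel()==0]=np.nan
    return W.reshape(400,640,3)
def project(c,X):
    X=np.atleast_2d(X); p=(X-c["T"][:3,3])@c["T"][:3,:3]; s=p[:,:2]/p[:,2:]
    s=s*(1+c["k1"]*(s**2).sum(1,keepdims=True)); K=c["camera_matrix"]; return s*np.diag(K)[:2]+K[:2,2]
def rect(xy):
    r=cv2.minAreaRect(np.asarray(xy,np.float32)); b=cv2.boxPoints(r); e=b[1]-b[0],b[2]-b[1]
    l=max(e,key=np.linalg.norm); a=np.degrees(np.arctan2(-l[0],l[1])); a=(a+90)%180-90
    return np.array(r[0]),np.sort(r[1]),a   # a = yaw of the long (y) axis
E
python3 - <<'E'
import pickle; from h import *
c=pickle.load(open("c0.pkl","rb"))["top"]; W=cloud(c); f=c["frame"].astype(int)
v,u=np.mgrid[:400,:640]
def big(m):
    n,l,s,_=cv2.connectedComponentsWithStats(m.astype(np.uint8)); return l==1+np.argmax(s[1:,4])
box=lambda a,b,e,d:(u>a)&(u<b)&(v>e)&(v<d)
g=big((f[...,1]-f[...,0]>15)&box(195,295,180,265))
uv=np.c_[u[g],v[g]]; print("board",g.sum(),rect(plane(c,uv,.003)[:,:2]),np.nanmedian(W[g],0))
m=box(195,295,180,265)&(W[...,2]>.027); print("sink",m.sum(),rect(W[m][:,:2]),np.nanmedian(W[m],0))
b=box(310,430,160,255); bench=np.nanmedian(W[260:275,200:290,2]); print("bench",bench)
m=big(b&(W[...,2]>bench+.010)); print("tray",m.sum(),rect(W[m][:,:2]),np.nanpercentile(W[m][:,2],[5,50,95,99.5]))
for n,q in dict(jar=(433,149),vial=(352,144),tape=(286,155)).items(): print(n,plane(c,[q],.03))
E
```

```text
Traceback (most recent call last):
ValueError: attempt to get argmax of an empty sequence
```

```bash
cat > m.py <<'E'
import pickle; from h import *
c=pickle.load(open("c0.pkl","rb"))["top"]; W=cloud(c); f=c["frame"].astype(int)
print(f[240,220],f[224,242],f[270,250])
v,u=np.mgrid[:400,:640]
def big(m):
    n,l,s,_=cv2.connectedComponentsWithStats(m.astype(np.uint8)); return l==1+np.argmax(s[1:,4])
box=lambda a,b,e,d:(u>a)&(u<b)&(v>e)&(v<d)
g=big((f.sum(2)<330)&box(195,295,180,265))
uv=np.c_[u[g],v[g]]; print("board",g.sum(),rect(plane(c,uv,.003)[:,:2]),np.nanmedian(W[g],0))
m=box(195,295,180,265)&(W[...,2]>.027); print("sink",m.sum(),rect(W[m][:,:2]),np.nanmedian(W[m],0))
b=box(310,430,160,255); bench=np.nanmedian(W[260:275,200:290,2]); print("bench",bench)
m=big(b&(W[...,2]>bench+.010)); print("tray",m.sum(),rect(W[m][:,:2]),np.nanpercentile(W[m][:,2],[5,50,95,99.5]))
for n,q in dict(jar=(433,149),vial=(352,144),tape=(286,155)).items(): print(n,plane(c,[q],.03))
E
python3 m.py
```

```text
[163 163 166] [105 106 106] [162 163 166]
board 2244 (array([0.53468949, 0.17508529]), array([0.09052216, 0.1390387 ]), np.float32(-21.040352)) [0.5339835  0.17302539 0.00326653]
sink 149 (array([0.5358364 , 0.17463283]), array([0.02638361, 0.03834168]), np.float32(69.52173)) [0.5359711  0.17546531 0.03543772]
bench -0.00010140634036670537
tray 4094 (array([ 0.57643896, -0.10834271]), array([0.12264109, 0.17334057]), np.float32(13.925079)) [0.01129524 0.02858373 0.03455407 0.0562687 ]
jar [[ 0.70829279 -0.24607045  0.03      ]]
vial [[ 0.71669568 -0.06375455  0.03      ]]
tape [[0.6896347  0.08338942 0.03      ]]
```

```bash
cat > go.py <<'E'
# go.py x y z yaw_of_tool_y : remaining shift in tool axes (mm) and turn about tool axes (deg)
import sys,numpy as np; from plant import get_state; from scipy.spatial.transform import Rotation as R
def go(x,y,z,a):
    s=get_state(); T=R.from_euler("xyz",s["eef_rot"],degrees=True)
    best=min((R.from_euler("xyz",[180,0,a+k],degrees=True) for k in(0,180)),key=lambda G:(T.inv()*G).magnitude())
    d=1000*T.inv().apply(np.array([x,y,z])-s["tcp_pos"]); r=(T.inv()*best).as_rotvec(degrees=True)
    print("t%.2f"%s["time_s"],"shift mm",d.round(2),"turn",r.round(2),"F",s["contact_force"].round(2),"w %.4f"%s["gripper_width"],"tcp",s["tcp_pos"].round(4),"j6 %.0f"%s["joints"][5])
if __name__=="__main__": go(*map(float,sys.argv[1:]))
E
python3 go.py .535 .175 .215 -21
python3 - <<'E'
import pickle; from h import *
d=pickle.load(open("c0.pkl","rb"))
for n in d:
    W=cloud(d[n]); m=(W[...,2]>.07)&(W[...,2]<.3)&(W[...,1]>-.2)&(W[...,1]<.15)&(W[...,0]<.85)&(W[...,0]>.35)
    P=W[m]; o=P[:,0].argsort()[:400:20]; print(n,P[o].round(3).tolist())
E
```

```text
t0.10 shift mm [-560.84  627.01   30.57] turn [ 8.000e-02 -4.000e-02  4.396e+01] F [-0.34  0.94  1.11] w 0.0876 tcp [ 0.2632 -0.6211  0.2447] j6 -17
scene [[0.66, 0.146, 0.141], [0.661, 0.15, 0.118], [0.662, 0.143, 0.161], [0.663, 0.145, 0.16], [0.664, 0.145, 0.166], [0.666, 0.146, 0.147], [0.668, 0.144, 0.148], [0.669, 0.15, 0.154], [0.718, 0.064, 0.086], [0.719, 0.068, 0.093], [0.72, 0.063, 0.097], [0.72, 0.068, 0.111], [0.72, 0.055, 0.076], [0.72, 0.053, 0.09], [0.721, 0.071, 0.084], [0.721, 0.043, 0.102], [0.721, 0.065, 0.089], [0.722, 0.067, 0.075], [0.723, 0.072, 0.143], [0.724, -0.009, 0.14]]
top [[0.658, 0.148, 0.138], [0.661, 0.143, 0.164], [0.664, 0.145, 0.179], [0.667, 0.14, 0.174], [0.672, 0.136, 0.154], [0.676, 0.139, 0.162], [0.682, 0.149, 0.181], [0.687, 0.137, 0.15], [0.69, 0.142, 0.161], [0.717, 0.053, 0.071], [0.718, 0.106, 0.084], [0.718, 0.068, 0.075], [0.718, 0.067, 0.093], [0.718, 0.096, 0.082], [0.718, 0.111, 0.081], [0.718, 0.088, 0.09], [0.718, 0.096, 0.072], [0.719, 0.063, 0.091], [0.719, 0.081, 0.071], [0.719, 0.118, 0.113]]
```

>>> apply_moves --pt "1 -0.024 0.0265 0.001 0 0 0" --pt "1 -0.024 0.0265 0.001 0 0 0" --pt "1 -0.024 0.0265 0.001 0 0 0" --pt "1 -0.024 0.0265 0.001 0 0 0" --pt "1 -0.024 0.0265 0.001 0 0 0" --pt "1 -0.024 0.0265 0.001 0 0 0" --pt "1 -0.024 0.0265 0.001 0 0 0" --pt "1 -0.024 0.0265 0.001 0 0 0" --pt "1 -0.024 0.0265 0.001 0 0 0" --pt "1 -0.024 0.0265 0.001 0 0 0" --pt "1 -0.024 0.0265 0.001 0 0 0" --pt "1 -0.024 0.0265 0.001 0 0 0" --pt "1 -0.024 0.0265 0.001 0 0 0" --pt "1 -0.024 0.0265 0.001 0 0 0" --pt "1 -0.024 0.0265 0.001 0 0 0" --pt "1 -0.024 0.0265 0.001 0 0 0" --pt "1 -0.024 0.0265 0.001 0 0 0" --pt "1 -0.024 0.0265 0.001 0 0 0" --pt "1 -0.024 0.0265 0.001 0 0 0" --pt "1 -0.024 0.0265 0.001 0 0 0"

```text
time_s: 1.77
tcp_pos: [0.4985, 0.0556, 0.2255]
eef_rot: [180.0, -0.0, -157.0]
contact_force: [0.8, -0.8, 0.5]
gripper_width: 0.0877
gripper_force: 0.0
```

```bash
python3 go.py .535 .175 .215 -21
```

```text
t1.77 shift mm [-80.22  95.66  10.48] turn [ 1.000e-02 -0.000e+00  4.398e+01] F [ 0.82 -0.76  0.49] w 0.0877 tcp [0.4985 0.0556 0.2255] j6 -96
```

>>> apply_moves --pt "1 -0.02 0.024 0.002 0 0 0" --pt "1 -0.02 0.024 0.002 0 0 0" --pt "1 -0.02 0.022 0.002 0 0 0" --pt "1 -0.01 0.014 0.002 0 0 0" --pt "1 0 0 0 0 0 0.07" --pt "1 0 0 0 0 0 0.07" --pt "1 0 0 0 0 0 0.07" --pt "1 0 0 0 0 0 0.07" --pt "1 0 0 0 0 0 0.07" --pt "1 0 0 0 0 0 0.07" --pt "1 0 0 0 0 0 0.069" --pt "1 0 0 0 0 0 0" --pt "1 0 0 0 0 0 0"

```text
time_s: 2.85
tcp_pos: [0.5299, 0.1581, 0.2174]
eef_rot: [-180.0, -0.0, 159.1]
contact_force: [0.3, 0.1, -0.1]
gripper_width: 0.0879
gripper_force: 0.0
```

```bash
python3 go.py .535 .175 .215 -21
python3 - <<'E'
import pickle; from h import *; from plant import capture
c=capture("wrist"); pickle.dump(c,open("w1.pkl","wb")); cv2.imwrite("pics/w1.png",c["frame"][...,::-1])
print(c["camera_matrix"],c["k1"],c["T"].round(4))
W=cloud(c); print(np.nanpercentile(W[...,2],[1,10,50,90,99]))
m=(W[...,2]>.028)&(W[...,2]<.045)&(abs(W[...,0]-.535)<.05)&(abs(W[...,1]-.175)<.05); print(m.sum(),rect(W[m][:,:2]) if m.any() else 0, np.nanmedian(W[m][:,2]))
E
```

```text
t2.85 shift mm [ 1.28 17.55  2.35] turn [-0.02 -0.02  0.13] F [ 0.27  0.09 -0.1 ] w 0.0879 tcp [0.5299 0.1581 0.2174] j6 -148
[[311.15011747   0.         322.2034216 ]
 [  0.         311.15011747 196.18824635]
 [  0.           0.           1.        ]] -0.019015289030501127 [[ 3.565e-01  9.029e-01  2.401e-01  4.650e-01]
 [ 9.343e-01 -3.444e-01 -9.220e-02  1.819e-01]
 [-5.000e-04  2.572e-01 -9.664e-01  3.559e-01]
 [ 0.000e+00  0.000e+00  0.000e+00  1.000e+00]]
[-0.80360628 -0.79890338  0.0011279   0.30583708  0.31474487]
516 (array([0.53493643, 0.17541362]), array([0.02601331, 0.03965767]), np.float32(69.36859)) 0.036312544485874426
```

View pics/w1.png

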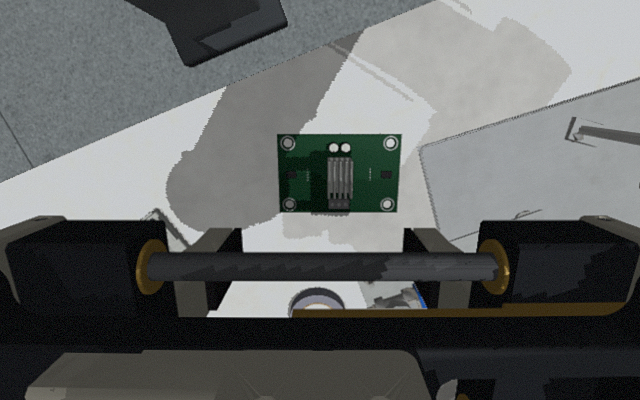

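The wrist view shows the board with holes at about (288,143), (390,143), (288,204) and (389,204), and the heat sink at (340,182). The space around the sink is clear.

```bash
python3 - <<'E'
import pickle; from h import *
c=pickle.load(open("w1.pkl","rb"))
g=cv2.cvtColor(c["frame"],cv2.COLOR_RGB2GRAY); P=[]
for u,v in[(288,143),(390,143),(389,204),(288,204)]:
    w=g[v-9:v+10,u-9:u+10]; m=(w>150).astype(np.uint8); ys,xs=np.nonzero(m); P.append(cv2.minEnclosingCircle(np.c_[xs,ys].astype(np.float32))[0]+np.array([u-9,v-9]))
    print(P[-1],m.sum())
X=plane(c,P,.003)[:,:2]; print(X.mean(0),rect(X),[np.linalg.norm(X[i]-X[i-1]) for i in range(4)])
E
python3 go.py .535 .1753 .02 -20.8
```

```text
[294. 143.] 1
[390.38235283 142.61764717] 61
[389.  204.5] 75
[288. 213.] 19
[0.53831097 0.17597582] (array([0.53817052, 0.17290527]), array([0.08222253, 0.12006502]), np.float32(-18.983078)) [np.float64(0.0830644986830449), np.float64(0.10831304505268223), np.float64(0.07251824765822204), np.float64(0.12024541109282193)]
t2.90 shift mm [  1.38  17.82 197.43] turn [-0.02 -0.01 -0.04] F [-0.37 -0.08  0.57] w 0.0877 tcp [0.53   0.1582 0.2174] j6 -148
```

>>> apply_moves --pt "1 0.0014 0.0178 0.01 0 0 0" --pt "1 0 0 0.03 0 0 0" --pt "1 0 0 0.03 0 0 0" --pt "1 0 0 0.03 0 0 0" --pt "1 0 0 0.03 0 0 0" --pt "1 0 0 0.02 0 0 0" --pt "1 0 0 0.01 0 0 0" --pt "1 0 0 0.01 0 0 0" --pt "1 0 0 0 0 0 0" --pt "1 0 0 0 0 0 0" --pt "1 0 0 0 0 0 0"

```text
time_s: 3.82
tcp_pos: [0.5361, 0.1761, 0.0488]
eef_rot: [179.9, 0.1, 159.0]
contact_force: [0.2, 0.9, 0.3]
gripper_width: 0.0875
gripper_force: 0.0
```

```bash
python3 go.py .535 .1753 .026 -20.8
```

```text
t3.82 shift mm [ 0.76 -1.18 22.76] turn [ 0.09  0.07 -0.21] F [0.16 0.94 0.32] w 0.0875 tcp [0.5361 0.1761 0.0488] j6 -149
```

>>> apply_moves --pt "1 0.0007 -0.001 0.01 0 0 0" --pt "1 0 0 0.0125 0 0 0" --pt "1 0 0 0 0 0 0" --pt "0.2 0 0 0 0 0 0" --pt "0.2 0 0 0 0 0 0" --pt "0.2 0 0 0 0 0 0" --pt "0.2 0 0 0 0 0 0" --pt "0.2 0 0 0 0 0 0" --pt "0.2 0 0 0 0 0 0" --newtons 25

```text
time_s: 4.57
tcp_pos: [0.5344, 0.175, 0.0254]
eef_rot: [180.0, 0.0, 159.0]
contact_force: [0.2, -0.0, -0.3]
gripper_width: 0.0531
gripper_force: 0.0
```

```bash
python3 go.py .535 .1753 .026 -20.8
```

```text
t4.57 shift mm [-0.43  0.51 -0.62] turn [ 0.03  0.02 -0.24] F [ 0.21 -0.05 -0.29] w 0.0531 tcp [0.5344 0.175  0.0254] j6 -149
```

>>> apply_moves --pt "0.1 0 0 0 0 0 0" --pt "0.1 0 0 0 0 0 0" --pt "0.1 0 0 0 0 0 0" --pt "0.1 0 0 0 0 0 0" --pt "0.1 0 0 0 0 0 0" --pt "0.1 0 0 0 0 0 0" --pt "0.1 0 0 0 0 0 0" --pt "0.1 0 0 0 0 0 0" --newtons 25

```text
time_s: 5.23
tcp_pos: [0.5343, 0.1749, 0.0251]
eef_rot: [180.0, 0.0, 159.0]
contact_force: [-0.1, 0.3, -0.0]
gripper_width: 0.0259
gripper_force: 25.0
```

>>> apply_moves --pt "0.1 0 0 -0.005 0 0 0" --pt "0.1 0 0 -0.015 0 0 0" --pt "0.1 0 0 -0.025 0 0 0" --pt "0.1 0 0 -0.03 0 0 0" --pt "0.1 0 0 -0.03 0 0 0" --pt "0.1 0 0 -0.03 0 0 0" --pt "0.1 0 0 -0.015 0 0 0" --pt "0.1 0 0 0 0 0 0" --pt "0.1 0 0 0 0 0 0"

```text
time_s: 5.98
tcp_pos: [0.5342, 0.175, 0.176]
eef_rot: [179.9, 0.0, 158.9]
contact_force: [-1.0, 0.7, -1.7]
gripper_width: 0.0259
gripper_force: 25.0
```

```bash
python3 go.py .5764 -.1083 .175 13.9
python3 - <<'E'
import pickle; from h import *; from plant import capture
c=pickle.load(open("c0.pkl","rb"))["top"]; W=cloud(c)
C=np.array([.5764,-.1083]);a=np.radians(13.9);R=np.array([[np.cos(a),-np.sin(a)],[np.sin(a),np.cos(a)]])
m=(W[...,2]>.042)&(W[...,2]<.08)&(np.linalg.norm(W[...,:2]-C,axis=2)<.09)
L=(W[m][:,:2]-C)@R
for s in[(1,1),(1,-1),(-1,1),(-1,-1)]:
    q=np.linalg.norm(L-np.array(s)*[.036,.058],axis=1)<.012; print(s,q.sum(),L[q].mean(0)*1000 if q.any() else 0,W[m][q][:,2].max() if q.any() else 0)
k=6; im=cv2.resize(c["frame"][165:255,315:430],None,fx=k,fy=k,interpolation=cv2.INTER_CUBIC)[...,::-1].copy()
for s in[(1,1),(1,-1),(-1,1),(-1,-1)]:
    X=C+R@(np.array(s)*[.036,.058])
    for z,col in((.013,(255,0,0)),(.036,(0,255,0)),(.055,(0,0,255))):
        p=(project(c,[*X,z])[0]-[315,165]+.5)*k; cv2.circle(im,tuple(int(t) for t in p),2,col,-1)
for sx,sy in[(1,1),(1,-1),(-1,1),(-1,-1)]:
    p=(project(c,[*(C+R@np.array([sx*.062,sy*.086])),.019])[0]-[315,165]+.5)*k; cv2.circle(im,tuple(int(t) for t in p),3,(255,0,255),-1)
cv2.imwrite("pics/tray.png",im)
c=capture("wrist"); cv2.imwrite("pics/w2.png",c["frame"][...,::-1]); pickle.dump(c,open("w2.pkl","wb"))
E
```

```text
t5.98 shift mm [-141.14 -249.21    0.64] turn [  0.09   0.07 -34.96] F [-0.97  0.68 -1.67] w 0.0259 tcp [0.5342 0.175  0.176 ] j6 -149
(1, 1) 26 [35.20610893 59.37500523] 0.05894816264605107
(1, -1) 22 [ 34.06271736 -56.5641189 ] 0.061278467589828356
(-1, 1) 25 [-37.49629367  58.98085725] 0.062202093084577914
(-1, -1) 29 [-35.28588919 -57.8775558 ] 0.06134878423549983
```

View pics/tray.png

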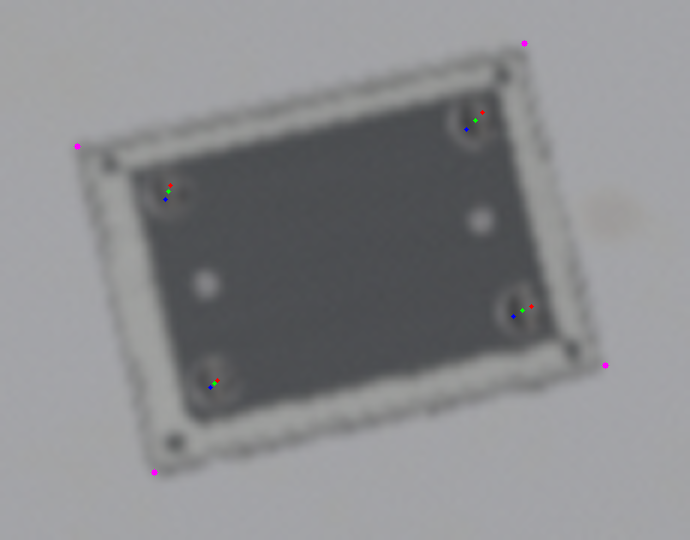

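The overlay shows the predicted posts close to the drawn ones at (165,195), (470,125), (215,380) and (515,310) in the crop. A small correction of about 1 mm is needed. I'll check with the wrist camera held over the tray.

>>> apply_moves --pt "0.1 -0.0154 -0.028 0 0 0 0" --pt "0.1 -0.0154 -0.028 0 0 0 0" --pt "0.1 -0.0154 -0.028 0 0 0 0" --pt "0.1 -0.0154 -0.028 0 0 0 0" --pt "0.1 -0.0154 -0.028 0 0 0 0" --pt "0.1 -0.0154 -0.028 0 0 0 0" --pt "0.1 0 0 0 0 0 -0.075" --pt "0.1 0 0 0 0 0 -0.075" --pt "0.1 0 0 0 0 0 -0.075" --pt "0.1 0 0 0 0 0 -0.075" --pt "0.1 0 0 0 0 0 -0.075" --pt "0.1 0 0 0 0 0 -0.075" --pt "0.1 0 0 0 0 0 -0.075" --pt "0.1 0 0 0 0 0 -0.075" --pt "0.1 0 0 0 0 0 -0.075" --pt "0.1 0 0 0 0 0 -0.075"

```text
time_s: 7.37
tcp_pos: [0.559, -0.0153, 0.1731]
eef_rot: [179.9, -0.2, -133.2]
contact_force: [0.8, 1.0, -1.3]
gripper_width: 0.0258
gripper_force: 25.0
```

>>> apply_moves --pt "0.1 0 0 0 0 0 -0.075" --pt "0.1 0 0 0 0 0 -0.075" --pt "0.1 0 0 0 0 0 -0.075" --pt "0.1 0 0 0 0 0 -0.075" --pt "0.1 0 0 0 0 0 -0.075" --pt "0.1 0 0 0 0 0 -0.075" --pt "0.1 0 0 0 0 0 -0.075" --pt "0.1 0 0 0 0 0 -0.07" --pt "0.1 0 0 0 0 0 0" --pt "0.1 0 0 0 0 0 0" --pt "0.1 0 0 0 0 0 0"

```text
time_s: 8.28
tcp_pos: [0.5596, -0.0152, 0.1741]
eef_rot: [179.9, -0.0, -80.2]
contact_force: [0.5, -0.4, -1.1]
gripper_width: 0.0259
gripper_force: 25.0
```

```bash
python3 go.py .5753 -.1076 .175 14.2
python3 - <<'E'
import pickle; from h import *; from plant import capture
c=capture("wrist"); cv2.imwrite("pics/w3.png",c["frame"][...,::-1]); pickle.dump(c,open("w3.pkl","wb"))
W=cloud(c);C=np.array([.5753,-.1076]);a=np.radians(14.2);R=np.array([[np.cos(a),-np.sin(a)],[np.sin(a),np.cos(a)]])
L=(W[...,:2]-C)@R
for s in[(1,1),(1,-1),(-1,1),(-1,-1)]:
    p=project(c,[*(C+R@(np.array(s)*[.036,.058])),.06])[0]
    d=np.linalg.norm(L-np.array(s)*[.036,.058],axis=2)<.012; q=d&(W[...,2]>.052); print(s,p.round(),d.sum(),q.sum(),L[q].mean(0)*1000 if q.any() else 0,np.nanmax(W[d][:,2]) if d.any() else 0)
m=(W[...,2]>.008)&(W[...,2]<.022)&(abs(L[...,0])<.075)&(abs(L[...,1])<.1)&(abs(W[...,2]-.019)<.003); print("rim",m.sum(),rect(W[m][:,:2]))
E
```

```text
t8.28 shift mm [93.69  0.27 -0.89] turn [ 8.000e-02 -9.000e-02  8.559e+01] F [ 0.54 -0.38 -1.06] w 0.0259 tcp [ 0.5596 -0.0152  0.1741] j6 -9
(1, 1) [283. 160.] 17935 17596 [36.24449933 61.40301349] 0.27281100032125644
(1, -1) [266.   2.] 738 80 [ 36.28957038 -58.13489038] 0.05960762043244666
(-1, 1) [371. 153.] 6941 6490 [-34.15274344  60.43717897] 0.2641427651160278
(-1, -1) [365.  -7.] 572 5 [-34.65858117 -55.85119546] 0.05348811215734206
rim 1161 (array([ 0.57648677, -0.1090422 ]), array([0.12445313, 0.14599189]), np.float32(13.977158))
```

View pics/w3.png

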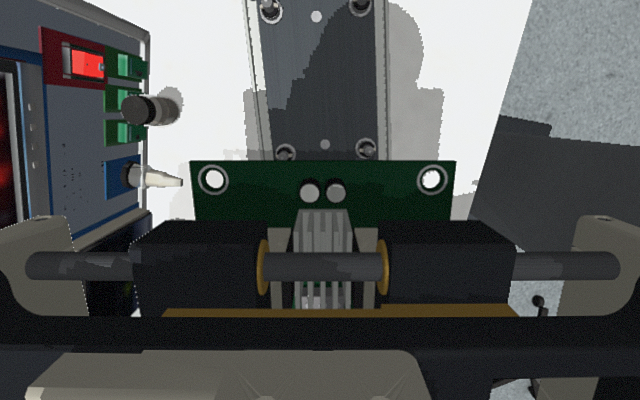

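The wrist view shows the four posts at about (270,11), (359,8), (285,152) and (366,149). The held board's near holes are at (213,179) and (432,178). I'll measure both with this one camera.

```bash
cat > meas.py <<'E'
import pickle; from h import *
from scipy.optimize import least_squares
c=pickle.load(open("w3.pkl","rb")); W=cloud(c); C=np.array([.5753,-.1076]);a=np.radians(14.2)
Rm=lambda a:np.array([[np.cos(a),-np.sin(a)],[np.sin(a),np.cos(a)]])
for s in[(1,1),(1,-1),(-1,1),(-1,-1)]:
    d=(np.linalg.norm(W[...,:2]-C-Rm(a)@(np.array(s)*[.036,.058]),axis=2)<.012)&(W[...,2]<.075)
    z=W[d][:,2]; print(s,np.histogram(z,np.arange(.010,.07,.003))[0])
    for lo,hi in((.030,.0385),(.0385,.046),(.050,.07)):
        q=d&(W[...,2]>lo)&(W[...,2]<hi)
        if q.sum()>4:
            L=(W[q][:,:2]-C)@Rm(a)*1000; print("  ",lo,q.sum(),np.median(W[q][:,2]).round(4),L.mean(0).round(1),[np.round(t,1) for t in cv2.minEnclosingCircle(L.astype(np.float32))])
g=cv2.cvtColor(c["frame"],cv2.COLOR_RGB2GRAY); P=[]
for u,v in[(213,179),(432,178)]:
    w=(g[v-18:v+19,u-18:u+19]>110).astype(np.uint8); n,l,st,ce=cv2.connectedComponentsWithStats(w); i=1+np.argmax(st[1:,4]); ys,xs=np.nonzero(l==i); (x,y),(A,B),_=cv2.fitEllipse(cv2.convexHull(np.c_[xs,ys].astype(np.int32))); P.append((x+u-18,y+v-18)); print(P[-1],A,B)
X=plane(c,P,.1741-.0251+.003)[:,:2]; print(X,np.linalg.norm(X[0]-X[1]))
# expected for board centred at TCP with tool yaw -80.2: holes at tool x +36, y +-58
t=np.radians(-80.2); tx=np.array([np.cos(t),np.sin(t)]); ty=np.array([np.sin(t),-np.cos(t)]); tcp=np.array([.5596,-.0152])
print("holes in tool",[((x-tcp)@tx*1000,(x-tcp)@ty*1000) for x in X])
E
python3 meas.py
python3 - <<'E'
import cv2;i=cv2.imread("pics/w3.png")[0:200,180:460]
cv2.imwrite("pics/w3c.png",cv2.resize(i,None,fx=2.8,fy=2.8,interpolation=cv2.INTER_CUBIC))
E
```

```text
(1, 1) [  0   0   0   0   0   2 105  98   8  13  50  43  12   8  14  42  14   0
   0]
   0.03 134 0.0324 [34.2 53.3] [array([36. , 57.8]), np.float64(11.9)]
   0.0385 102 0.0427 [35.8 53.9] [array([36.8, 56.1]), np.float64(7.0)]
   0.05 76 0.0561 [36.5 55.4] [array([36.8, 56. ]), np.float64(4.0)]
(1, -1) [  0   0   0   0   0   2 261 143  32  27  85  60  29  19  24  45  11   0
   0]
   0.03 263 0.0321 [ 34.7 -55. ] [array([ 35.9, -57.9]), np.float64(11.8)]
   0.0385 165 0.0425 [ 35.4 -56.9] [array([ 36.2, -59.3]), np.float64(7.0)]
   0.05 90 0.0555 [ 36.1 -58.1] [array([ 36.6, -59.7]), np.float64(4.0)]
(-1, 1) [  0   0   0   0   0   1 182 116   9  12  73  39  14   5  18  49  11   0
   0]
   0.03 188 0.0323 [-34.   55.6] [array([-35.9,  57.9]), np.float64(11.9)]
   0.0385 117 0.0427 [-34.2  55.6] [array([-35.2,  56.7]), np.float64(7.1)]
   0.05 81 0.056 [-34.6  56.1] [array([-34.9,  56.4]), np.float64(4.0)]
(-1, -1) [  0   0   0   0   0   4 234 133  24  26  86  34  17   9   5   0   0   0
   0]
   0.03 233 0.0323 [-34.9 -53.9] [array([-35.3, -57. ]), np.float64(11.8)]
   0.0385 135 0.0422 [-34.4 -55.6] [array([-34.7, -58.1]), np.float64(6.9)]
   0.05 10 0.052 [-34.9 -55.9] [array([-35.1, -56.1]), np.float64(1.9)]
(214.22873497009277, 178.69606399536133) 16.401718139648438 18.984230041503906
(430.719051361084, 178.67498779296875) 16.068195343017578 19.030132293701172
[[ 0.62135271 -0.04183214]
 [ 0.50875769 -0.06118769]] 0.11424655326400765
holes in tool [(np.float64(36.75441411408848), np.float64(-56.318565081268055)), (np.float64(36.6627905567217), np.float64(57.92795144256069))]
```

View pics/w3c.png

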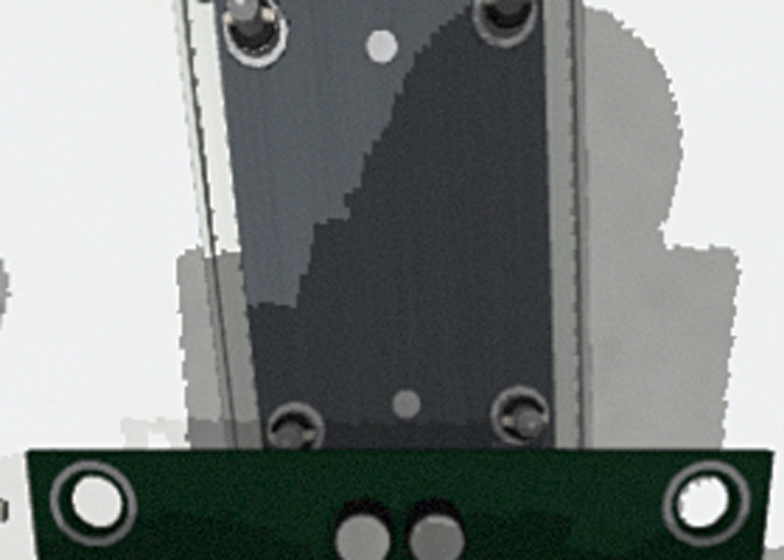

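Fitting the 7 mm shoulder circles puts the shoulders at z ≈ 0.0425. The tray centre comes out near (0.5767, -0.1085) with yaw 14.0°. I'm moving over it.

>>> apply_moves --pt "0.1 0.023 0 0 0 0 0" --pt "0.1 0.024 0 0 0 0 0" --pt "0.1 0.024 0 0 0 0 0" --pt "0.1 0.023 0 0 0 0 0" --pt "0.1 0 0 0 0 0 0.078" --pt "0.1 0 0 0 0 0 0.078" --pt "0.1 0 0 0 0 0 0.078" --pt "0.1 0 0 0 0 0 0.078" --pt "0.1 0 0 0 0 0 0.078" --pt "0.1 0 0 0 0 0 0.078" --pt "0.1 0 0 0 0 0 0.078" --pt "0.1 0 0 0 0 0 0.078" --pt "0.1 0 0 0 0 0 0.078" --pt "0.1 0 0 0 0 0 0.078" --pt "0.1 0 0 0 0 0 0.078" --pt "0.1 0 0 0 0 0 0.078" --pt "0.1 0 0 0 0 0 0.017" --pt "0.1 0 0 0 0 0 0" --pt "0.1 0 0 0 0 0 0"

```text
time_s: 9.92
tcp_pos: [0.5764, -0.1077, 0.1749]
eef_rot: [180.0, -0.0, -165.8]
contact_force: [0.1, 0.6, -1.6]
gripper_width: 0.0256
gripper_force: 25.0
```

```bash
python3 go.py .5767 -.1085 .1 14.0
```

```text
t9.92 shift mm [-0.13 -0.88 74.88] turn [ 0.   -0.02  0.24] F [ 0.11  0.59 -1.58] w 0.0256 tcp [ 0.5764 -0.1077  0.1749] j6 -84
```

>>> apply_moves --pt "0.1 0 -0.0009 0.02 0 0 0.0027" --pt "0.1 0 0 0.02 0 0 0" --pt "0.1 0 0 0.02 0 0 0" --pt "0.1 0 0 0.015 0 0 0" --pt "0.1 0 0 0.005 0 0 0" --pt "0.1 0 0 0 0 0 0" --pt "0.1 0 0 0 0 0 0" --pt "0.1 0 0 0 0 0 0"

```text
time_s: 10.58
tcp_pos: [0.5776, -0.1086, 0.0962]
eef_rot: [-180.0, 0.1, -166.0]
contact_force: [0.8, 1.0, -1.7]
gripper_width: 0.0263
gripper_force: 25.0
```

```bash
python3 go.py .5767 -.1085 .085 14.0
python3 - <<'E'
import pickle; from h import *; from plant import capture
c=capture("top"); f=c["frame"]; cv2.imwrite("pics/top2.png",cv2.resize(f[150:270,290:450],None,fx=5,fy=5,interpolation=cv2.INTER_CUBIC)[...,::-1]); s=capture("scene"); cv2.imwrite("pics/sc2.png",cv2.resize(s["frame"][140:260,270:430],None,fx=5,fy=5,interpolation=cv2.INTER_CUBIC)[...,::-1])
E
```

```text
t10.58 shift mm [ 0.84  0.28 11.21] turn [-0.03  0.1   0.02] F [ 0.78  1.02 -1.72] w 0.0263 tcp [ 0.5776 -0.1086  0.0962] j6 -84
```

View pics/sc2.png

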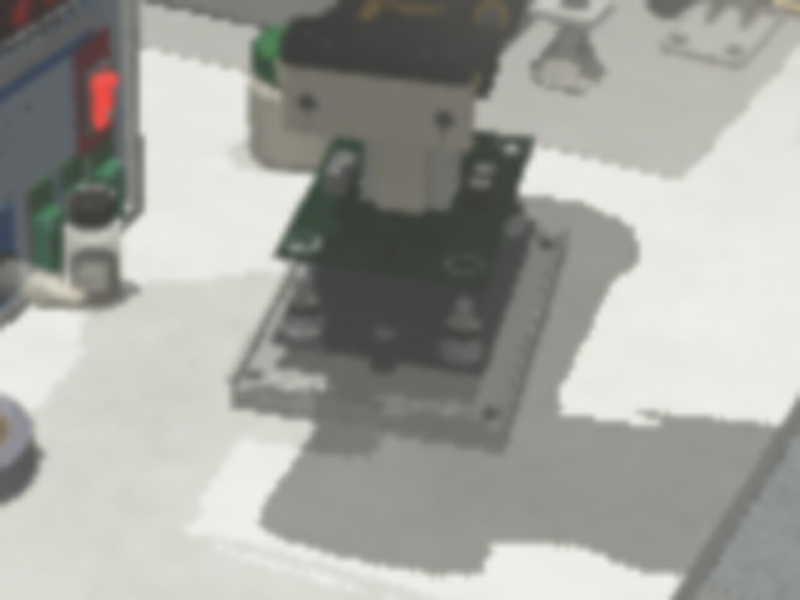

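The scene view shows the board level, with its near holes at (465,263) and (305,243) directly above the pins at (465,300) and (305,285). I'm lowering it gently.

>>> apply_moves --pt "0.1 0.0004 0.0002 0.003 0 0 0" --pt "0.1 0 0 0.003 0 0 0" --pt "0.1 0 0 0.002 0 0 0" --pt "0.1 0 0 0.002 0 0 0" --pt "0.1 0 0 0.001 0 0 0" --pt "0.1 0 0 0.001 0 0 0" --pt "0.1 0 0 0.001 0 0 0" --pt "0.1 0 0 0 0 0 0" --pt "0.1 0 0 0 0 0 0"

```text
time_s: 11.43
tcp_pos: [0.5762, -0.1085, 0.082]
eef_rot: [180.0, -0.0, -166.0]
contact_force: [0.3, -0.1, -1.6]
gripper_width: 0.026
gripper_force: 25.0
```

>>> apply_moves --pt "0.1 0 0 0.001 0 0 0" --pt "0.1 0 0 0.001 0 0 0" --pt "0.1 0 0 0 0 0 0" --pt "0.1 0 0 0 0 0 0"

```text
time_s: 11.77
tcp_pos: [0.5762, -0.1085, 0.08]
eef_rot: [180.0, -0.0, -166.0]
contact_force: [-0.3, -0.5, -1.3]
gripper_width: 0.0259
gripper_force: 25.0
```

>>> apply_moves --pt "0.1 0 0 0.001 0 0 0" --pt "0.1 0 0 0.001 0 0 0" --pt "0.1 0 0 0.001 0 0 0" --pt "0.1 0 0 0 0 0 0" --pt "0.1 0 0 0 0 0 0"

```text
time_s: 12.18
tcp_pos: [0.5762, -0.1085, 0.0769]
eef_rot: [180.0, -0.0, -166.0]
contact_force: [-0.6, 0.5, -1.0]
gripper_width: 0.0257
gripper_force: 25.0
```

>>> apply_moves --pt "0.1 0 0 0.001 0 0 0" --pt "0.1 0 0 0.0005 0 0 0" --pt "0.1 0 0 0 0 0 0" --pt "0.1 0 0 0 0 0 0"

```text
time_s: 12.52
tcp_pos: [0.5763, -0.1085, 0.0755]
eef_rot: [180.0, -0.0, -166.0]
contact_force: [-0.4, -0.4, -2.1]
gripper_width: 0.026
gripper_force: 25.0
```

>>> apply_moves --pt "0.1 0 0 0.001 0 0 0" --pt "0.1 0 0 0 0 0 0" --pt "0.1 0 0 0 0 0 0"

```text
time_s: 12.77
tcp_pos: [0.5762, -0.1085, 0.0745]
eef_rot: [180.0, -0.0, -166.0]
contact_force: [0.4, 0.2, -1.4]
gripper_width: 0.0257
gripper_force: 25.0
```

>>> apply_moves --pt "0.1 0 0 0.0005 0 0 0" --pt "0.1 0 0 0.0005 0 0 0" --pt "0.1 0 0 0 0 0 0"

```text
time_s: 13.02
tcp_pos: [0.5762, -0.1084, 0.0735]
eef_rot: [180.0, -0.0, -166.0]
contact_force: [-0.1, 0.0, -1.9]
gripper_width: 0.0256
gripper_force: 25.0
```

>>> apply_moves --pt "0.1 0 0 0.0005 0 0 0" --pt "0.1 0 0 0.0005 0 0 0" --pt "0.1 0 0 0 0 0 0"

```text
time_s: 13.27
tcp_pos: [0.5762, -0.1085, 0.0725]
eef_rot: [180.0, -0.0, -166.0]
contact_force: [-1.2, -0.0, -1.7]
gripper_width: 0.026
gripper_force: 25.0
```

>>> apply_moves --pt "0.1 0 0 0.0005 0 0 0" --pt "0.1 0 0 0 0 0 0" --pt "0.1 0 0 0 0 0 0"

```text
time_s: 13.52
tcp_pos: [0.5764, -0.1084, 0.0721]
eef_rot: [-180.0, 0.0, -166.0]
contact_force: [0.4, -0.1, -1.2]
gripper_width: 0.0259
gripper_force: 25.0
```

>>> apply_moves --pt "0.1 0 0 0.0005 0 0 0" --pt "0.1 0 0 0.0005 0 0 0" --pt "0.1 0 0 0 0 0 0"

```text
time_s: 13.77
tcp_pos: [0.5765, -0.1085, 0.0714]
eef_rot: [-180.0, 0.0, -166.0]
contact_force: [-0.3, 0.1, 3.7]
gripper_width: 0.0262
gripper_force: 25.0
```

>>> apply_moves --pt "0.1 0 0 0.0005 0 0 0" --pt "0.1 0 0 0.0005 0 0 0" --pt "0.1 0 0 0 0 0 0"

```text
time_s: 14.02
tcp_pos: [0.5765, -0.1085, 0.0705]
eef_rot: [-180.0, 0.0, -166.0]
contact_force: [-1.3, 1.4, 4.4]
gripper_width: 0.0259
gripper_force: 25.0
```

>>> apply_moves --pt "0.1 0 0 0.0005 0 0 0" --pt "0.1 0 0 0.0005 0 0 0" --pt "0.1 0 0 0.0005 0 0 0" --pt "0.1 0 0 0 0 0 0"

```text
time_s: 14.35
tcp_pos: [0.5766, -0.1085, 0.0691]
eef_rot: [-180.0, 0.0, -166.0]
contact_force: [-0.9, 1.3, 6.2]
gripper_width: 0.0259
gripper_force: 25.0
```

>>> apply_moves --pt "0.1 0 0 0.0005 0 0 0" --pt "0.1 0 0 0.0005 0 0 0" --pt "0.1 0 0 0 0 0 0"

```text
time_s: 14.6
tcp_pos: [0.5766, -0.1085, 0.0681]
eef_rot: [-180.0, 0.0, -166.0]
contact_force: [-0.2, 1.4, 5.8]
gripper_width: 0.0257
gripper_force: 25.0
```

>>> apply_moves --pt "0.1 0 0 0.0005 0 0 0" --pt "0.1 0 0 0.0005 0 0 0" --pt "0.1 0 0 0 0 0 0"

```text
time_s: 14.85
tcp_pos: [0.5766, -0.1084, 0.0671]
eef_rot: [-180.0, 0.0, -166.0]
contact_force: [-1.0, -0.2, 4.9]
gripper_width: 0.0258
gripper_force: 25.0
```

Sliding at a constant 5–6 N. I'll continue until the force rises at the stop.

>>> apply_moves --pt "0.1 0 0 0.0005 0 0 0" --pt "0.1 0 0 0.0005 0 0 0" --pt "0.1 0 0 0 0 0 0"

```text
time_s: 15.1
tcp_pos: [0.5766, -0.1084, 0.0661]
eef_rot: [-180.0, 0.0, -166.0]
contact_force: [-0.7, -0.9, 4.3]
gripper_width: 0.0258
gripper_force: 25.0
```

>>> apply_moves --pt "0.1 0 0 0.0005 0 0 0" --pt "0.1 0 0 0.0005 0 0 0" --pt "0.1 0 0 0 0 0 0"

```text
time_s: 15.35
tcp_pos: [0.5765, -0.1085, 0.065]
eef_rot: [-180.0, 0.0, -166.0]
contact_force: [-1.4, 0.9, 4.9]
gripper_width: 0.026
gripper_force: 25.0
```

>>> apply_moves --pt "0.1 0 0 0.0005 0 0 0" --pt "0.1 0 0 0 0 0 0"

```text
time_s: 15.52
tcp_pos: [0.5766, -0.1085, 0.0646]
eef_rot: [-180.0, 0.0, -166.0]
contact_force: [-1.6, 1.1, 5.2]
gripper_width: 0.026
gripper_force: 25.0
```

>>> apply_moves --pt "0.1 0 0 0.0005 0 0 0" --pt "0.1 0 0 0 0 0 0"

```text
time_s: 15.68
tcp_pos: [0.5766, -0.1085, 0.0641]
eef_rot: [-180.0, 0.0, -166.0]
contact_force: [-0.8, 0.3, 5.1]
gripper_width: 0.0255
gripper_force: 25.0
```

>>> apply_moves --pt "0.1 0 0 0.0005 0 0 0" --pt "0.1 0 0 0.0005 0 0 0" --pt "0.1 0 0 0 0 0 0"

```text
time_s: 15.93
tcp_pos: [0.5766, -0.1084, 0.0631]
eef_rot: [-180.0, 0.0, -166.0]
contact_force: [-0.7, -0.2, 5.6]
gripper_width: 0.0259
gripper_force: 25.0
```

>>> apply_moves --pt "0.1 0 0 0.0005 0 0 0" --pt "0.1 0 0 0 0 0 0"

```text
time_s: 16.1
tcp_pos: [0.5765, -0.1085, 0.0626]
eef_rot: [-180.0, 0.0, -166.0]
contact_force: [-1.3, 0.4, 5.9]
gripper_width: 0.0258
gripper_force: 25.0
```

>>> apply_moves --pt "0.1 0 0 0.0005 0 0 0" --pt "0.1 0 0 0 0 0 0"

```text
time_s: 16.27
tcp_pos: [0.5766, -0.1085, 0.062]
eef_rot: [-180.0, 0.0, -166.0]
contact_force: [-1.8, -0.4, 5.2]
gripper_width: 0.026
gripper_force: 25.0
```

>>> apply_moves --pt "0.1 0 0 0.0004 0 0 0" --pt "0.1 0 0 0 0 0 0"

```text
time_s: 16.43
tcp_pos: [0.5765, -0.1085, 0.0617]
eef_rot: [-180.0, 0.0, -166.0]
contact_force: [-1.8, 0.2, 6.6]
gripper_width: 0.0256
gripper_force: 25.0
```

>>> apply_moves --pt "0.1 0 0 0.0004 0 0 0" --pt "0.1 0 0 0 0 0 0"

```text
time_s: 16.6
tcp_pos: [0.5766, -0.1085, 0.0614]
eef_rot: [-180.0, 0.0, -166.0]
contact_force: [-1.8, 1.6, 7.5]
gripper_width: 0.0258
gripper_force: 25.0
```

>>> apply_moves --pt "0.1 0 0 0.0004 0 0 0" --pt "0.1 0 0 0 0 0 0"

```text
time_s: 16.77
tcp_pos: [0.5766, -0.1085, 0.0612]
eef_rot: [-180.0, 0.0, -166.0]
contact_force: [-2.3, 1.5, 9.8]
gripper_width: 0.0257
gripper_force: 25.0
```

>>> apply_moves --pt "0.1 0 0 0.0004 0 0 0" --pt "0.1 0 0 0 0 0 0"

```text
time_s: 16.93
tcp_pos: [0.5767, -0.1085, 0.061]
eef_rot: [-180.0, 0.1, -166.0]
contact_force: [-3.0, 0.7, 11.1]
gripper_width: 0.0258
gripper_force: 25.0
```

The carrier is on its stop, since the force is rising. Next I release, lift, close the fingers and turn 90° so that they clear the pins.

>>> apply_moves --pt "0.1 0 0 -0.0008 0 0 0" --pt "0.1 0 0 0 0 0 0" --pt "0.7 0 0 0 0 0 0" --pt "0.7 0 0 0 0 0 0" --pt "0.7 0 0 0 0 0 0" --pt "0.7 0 0 0 0 0 0" --pt "0.7 0 0 0 0 0 0" --pt "0.7 0 0 0 0 0 0"

```text
time_s: 17.6
tcp_pos: [0.5762, -0.1085, 0.0606]
eef_rot: [180.0, -0.0, -166.0]
contact_force: [0.1, 0.1, -0.2]
gripper_width: 0.0588
gripper_force: 0.0
```

>>> apply_moves --pt "0.7 0 0 -0.01 0 0 0" --pt "0.7 0 0 -0.02 0 0 0" --pt "0.7 0 0 -0.02 0 0 0" --pt "0.7 0 0 -0.01 0 0 0" --pt "0 0 0 -0.01 0 0 0" --pt "0 0 0 0 0 0 -0.077" --pt "0 0 0 0 0 0 -0.077" --pt "0 0 0 0 0 0 -0.077" --pt "0 0 0 0 0 0 -0.077" --pt "0 0 0 0 0 0 -0.077" --pt "0 0 0 0 0 0 -0.077" --pt "0 0 0 0 0 0 -0.077" --pt "0 0 0 0 0 0 -0.077" --pt "0 0 0 0 0 0 -0.077" --pt "0 0 0 0 0 0 -0.077" --pt "0 0 0 0 0 0 -0.077" --pt "0 0 0 0 0 0 -0.077" --pt "0 0 0 0 0 0 -0.076" --pt "0 0 0 0 0 0 0" --pt "0 0 0 0 0 0 0"

```text
time_s: 19.27
tcp_pos: [0.576, -0.1085, 0.1306]
eef_rot: [180.0, 0.0, -76.2]
contact_force: [0.5, -0.3, 0.2]
gripper_width: 0.0005
gripper_force: 0.0
```

```bash
python3 go.py .6 -.0657 .09 104
python3 - <<'E'
import pickle; from h import *; from plant import capture
c=capture("wrist"); pickle.dump(c,open("w4.pkl","wb")); cv2.imwrite("pics/w4.png",c["frame"][...,::-1])
W=cloud(c); C=np.array([.5766,-.1085]);a=np.radians(14);R=np.array([[np.cos(a),-np.sin(a)],[np.sin(a),np.cos(a)]]); L=(W[...,:2]-C)@R
f=c["frame"].astype(int); g=(f[...,1]>f[...,0]*1.25)&(W[...,2]>.03)&(W[...,2]<.055); print(g.sum())
A=np.c_[L[g],np.ones(g.sum())]; k=np.linalg.lstsq(A,W[g][:,2],rcond=None)[0]; print("plane",k); print("corners h",[(s,(k@[s[0]*.036,s[1]*.058,1]).round(4)) for s in[(1,1),(1,-1),(-1,1),(-1,-1)]])
E
```

```text
t19.27 shift mm [-35.83 -33.47  40.64] turn [ 0.03  0.01 -0.23] F [ 0.47 -0.34  0.2 ] w 0.0005 tcp [ 0.576  -0.1085  0.1306] j6 5
11448
plane [0.03807069 0.01490846 0.0402943 ]
corners h [((1, 1), np.float64(0.0425)), ((1, -1), np.float64(0.0408)), ((-1, 1), np.float64(0.0398)), ((-1, -1), np.float64(0.0381))]
```

View pics/w4.png

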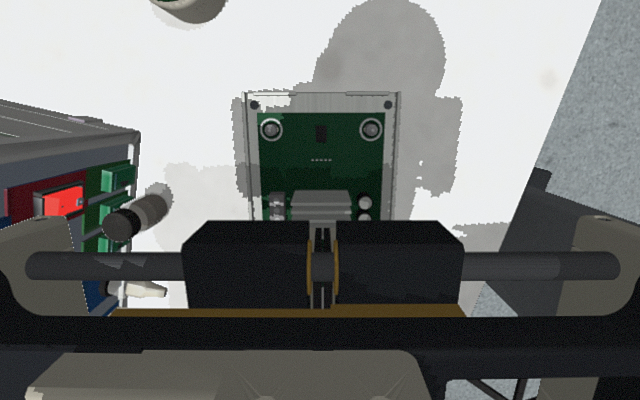

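The wrist view shows the board lying square on the tray with pins through the visible holes at (270,130) and (371,130). I'm pressing corner a first.

>>> apply_moves --pt "0 -0.018 -0.017 0 0 0 0" --pt "0 -0.018 -0.0165 0 0 0 0" --pt "0 0 0 0.02 0 0 0" --pt "0 0 0 0.02 0 0 0" --pt "0 0 0 0.015 0 0 0" --pt "0 0 0 0.006 0 0 0" --pt "0 0 0 0.003 0 0 0" --pt "0 0 0 0 0 0 0" --pt "0 0 0 0 0 0 0"

```text
time_s: 20.07
tcp_pos: [0.6006, -0.0655, 0.0675]
eef_rot: [-179.9, -0.0, -76.1]
contact_force: [-0.8, 0.2, 0.5]
gripper_width: 0.0002
gripper_force: 0.0
```

>>> apply_moves --pt "0 0 0 0.001 0 0 0" --pt "0 0 0 0.001 0 0 0" --pt "0 0 0 0.001 0 0 0" --pt "0 0 0 0 0 0 0"

```text
time_s: 20.4
tcp_pos: [0.6001, -0.0654, 0.064]
eef_rot: [-180.0, 0.0, -76.0]
contact_force: [0.2, 0.7, -0.3]
gripper_width: 0.001
gripper_force: 0.0
```

>>> apply_moves --pt "0 0 0 0.0005 0 0 0" --pt "0 0 0 0.0005 0 0 0" --pt "0 0 0 0 0 0 0"

```text
time_s: 20.65
tcp_pos: [0.6, -0.0654, 0.0627]
eef_rot: [180.0, 0.0, -76.0]
contact_force: [0.8, -0.6, 0.7]
gripper_width: 0.0006
gripper_force: 0.0
```

>>> apply_moves --pt "0 0 0 0.0005 0 0 0" --pt "0 0 0 0 0 0 0"

```text
time_s: 20.82
tcp_pos: [0.6, -0.0654, 0.0622]
eef_rot: [180.0, 0.0, -76.0]
contact_force: [0.8, -1.1, -0.2]
gripper_width: 0.0005
gripper_force: 0.0
```

>>> apply_moves --pt "0 0 0 0.0005 0 0 0" --pt "0 0 0 0 0 0 0"

```text
time_s: 20.98
tcp_pos: [0.6001, -0.0654, 0.0617]
eef_rot: [180.0, 0.0, -76.0]
contact_force: [-0.2, -0.5, 0.4]
gripper_width: 0.0007
gripper_force: 0.0
```

>>> apply_moves --pt "0 0 0 0.001 0 0 0" --pt "0 0 0 0.001 0 0 0" --pt "0 0 0 0 0 0 0"

```text
time_s: 21.23
tcp_pos: [0.5999, -0.0654, 0.0595]
eef_rot: [180.0, 0.0, -76.0]
contact_force: [0.5, 0.1, -0.1]
gripper_width: 0.0007
gripper_force: 0.0
```

>>> apply_moves --pt "0 0 0 0.0005 0 0 0" --pt "0 0 0 0.0005 0 0 0" --pt "0 0 0 0 0 0 0"

```text
time_s: 21.48
tcp_pos: [0.6001, -0.0654, 0.0589]
eef_rot: [-180.0, -0.0, -76.0]
contact_force: [-0.6, 0.0, 3.4]
gripper_width: 0.0007
gripper_force: 1.3
```

>>> apply_moves --pt "0 0 0 0.0005 0 0 0" --pt "0 0 0 0 0 0 0"

```text
time_s: 21.65
tcp_pos: [0.6002, -0.0654, 0.0586]
eef_rot: [-180.0, -0.0, -76.0]
contact_force: [-1.6, 0.4, 4.5]
gripper_width: 0.0005
gripper_force: 2.5
```

>>> apply_moves --pt "0 0 0 0.0005 0 0 0" --pt "0 0 0 0 0 0 0"

```text
time_s: 21.82
tcp_pos: [0.6003, -0.0655, 0.0583]
eef_rot: [-180.0, -0.0, -76.0]
contact_force: [-1.6, -0.8, 7.1]
gripper_width: 0.0002
gripper_force: 3.3
```

>>> apply_moves --pt "0 0 0 0.0005 0 0 0" --pt "0 0 0 0 0 0 0"

```text
time_s: 21.98
tcp_pos: [0.6004, -0.0655, 0.058]
eef_rot: [-180.0, -0.0, -76.0]
contact_force: [-1.6, 0.8, 8.4]
gripper_width: 0.0007
gripper_force: 4.0
```

>>> apply_moves --pt "0 0 0 0.0005 0 0 0" --pt "0 0 0 0 0 0 0"

```text
time_s: 22.15
tcp_pos: [0.6004, -0.0654, 0.0577]
eef_rot: [-180.0, -0.0, -76.0]
contact_force: [-2.5, 1.1, 9.6]
gripper_width: 0.0004
gripper_force: 4.8
```

>>> apply_moves --pt "0 0 0 0.0005 0 0 0" --pt "0 0 0 0 0 0 0"

```text
time_s: 22.32
tcp_pos: [0.6005, -0.0654, 0.0574]
eef_rot: [-179.9, -0.0, -76.0]
contact_force: [-2.8, 1.1, 11.1]
gripper_width: 0.0004
gripper_force: 5.5
```

>>> apply_moves --pt "0 0 0 0.0005 0 0 0" --pt "0 0 0 0 0 0 0"

```text
time_s: 22.48
tcp_pos: [0.6006, -0.0654, 0.0571]
eef_rot: [-179.9, -0.0, -76.0]
contact_force: [-3.7, 1.4, 13.4]
gripper_width: 0.0007
gripper_force: 6.3
```

>>> apply_moves --pt "0 0 0 0.0005 0 0 0" --pt "0 0 0 0 0 0 0"

```text
time_s: 22.65
tcp_pos: [0.6005, -0.0653, 0.0561]
eef_rot: [-179.9, -0.0, -76.0]
contact_force: [0.7, -0.4, 1.2]
gripper_width: 0.0
gripper_force: 0.5
```

>>> apply_moves --pt "0 0 0 0.0004 0 0 0" --pt "0 0 0 0 0 0 0"

```text
time_s: 22.82
tcp_pos: [0.6007, -0.0653, 0.0551]
eef_rot: [-179.9, -0.0, -76.0]
contact_force: [0.0, -0.0, 4.5]
gripper_width: 0.0006
gripper_force: 2.3
```

>>> apply_moves --pt "0 0 0 0.0005 0 0 0" --pt "0 0 0 0 0 0 0"

```text
time_s: 22.98
tcp_pos: [0.6007, -0.0653, 0.0548]
eef_rot: [-179.9, -0.0, -76.0]
contact_force: [-0.4, 0.6, 7.6]
gripper_width: 0.0002
gripper_force: 3.6
```

>>> apply_moves --pt "0 0 0 0.0005 0 0 0" --pt "0 0 0 0 0 0 0"

```text
time_s: 23.15
tcp_pos: [0.6007, -0.0654, 0.0546]
eef_rot: [-179.9, -0.0, -76.0]
contact_force: [-2.1, 1.8, 9.2]
gripper_width: 0.0002
gripper_force: 4.7
```

>>> apply_moves --pt "0 0 0 0.0004 0 0 0" --pt "0 0 0 0 0 0 0"

```text
time_s: 23.32
tcp_pos: [0.6008, -0.0654, 0.0544]
eef_rot: [-179.9, -0.0, -76.0]
contact_force: [-2.0, 1.5, 10.9]
gripper_width: 0.0007
gripper_force: 5.6
```

>>> apply_moves --pt "0 0 0 0.0004 0 0 0" --pt "0 0 0 0 0 0 0"

```text
time_s: 23.48
tcp_pos: [0.6008, -0.0654, 0.0543]
eef_rot: [-179.9, -0.0, -76.0]
contact_force: [-3.1, 1.3, 13.2]
gripper_width: 0.0004
gripper_force: 6.5
```

Corner a clicked at about 13 N and is now hard on its shoulder. On to corner c.

>>> apply_moves --pt "0 0 0 -0.005 0 0 0" --pt "0 0 0 -0.006 0 0 0" --pt "0 0 0.022 0 0 0 0" --pt "0 0 0.022 0 0 0 0" --pt "0 0 0.022 0 0 0 0" --pt "0 0 0 0 0 0 0" --pt "0 0 0 0.002 0 0 0" --pt "0 0 0 0 0 0 0"

```text
time_s: 24.15
tcp_pos: [0.5364, -0.0814, 0.062]
eef_rot: [-180.0, -0.0, -76.0]
contact_force: [0.0, 0.5, 0.5]
gripper_width: 0.0004
gripper_force: 0.0
```

```bash
python3 go.py .5359 -.0816 .0585 104
```

```text
t24.15 shift mm [0.12 0.55 3.48] turn [-0.01 -0.   -0.01] F [0.03 0.48 0.51] w 0.0004 tcp [ 0.5364 -0.0814  0.062 ] j6 2
```

>>> apply_moves --pt "0 0 0 0.001 0 0 0" --pt "0 0 0 0.001 0 0 0" --pt "0 0 0 0.0005 0 0 0" --pt "0 0 0 0 0 0 0"

```text
time_s: 24.48
tcp_pos: [0.5368, -0.0813, 0.0596]
eef_rot: [-180.0, -0.0, -76.0]
contact_force: [0.2, 0.1, 3.3]
gripper_width: 0.0004
gripper_force: 1.7
```

>>> apply_moves --pt "0 0 0 0.0005 0 0 0" --pt "0 0 0 0.0005 0 0 0" --pt "0 0 0 0 0 0 0"

```text
time_s: 24.73
tcp_pos: [0.5367, -0.0813, 0.0589]
eef_rot: [-179.9, -0.0, -76.0]
contact_force: [0.3, 0.6, 5.6]
gripper_width: 0.0005
gripper_force: 2.6
```

>>> apply_moves --pt "0 0 0 0.0005 0 0 0" --pt "0 0 0 0.0005 0 0 0" --pt "0 0 0 0 0 0 0"

```text
time_s: 24.98
tcp_pos: [0.5366, -0.0813, 0.058]
eef_rot: [-179.9, -0.0, -76.0]
contact_force: [0.4, 0.8, 1.4]
gripper_width: 0.0004
gripper_force: 0.3
```

>>> apply_moves --pt "0 0 0 0.0005 0 0 0" --pt "0 0 0 0 0 0 0"

```text
time_s: 25.15
tcp_pos: [0.5356, -0.0814, 0.0566]
eef_rot: [180.0, 0.0, -76.0]
contact_force: [-0.3, 0.5, 0.5]
gripper_width: 0.0003
gripper_force: 0.0
```

>>> apply_moves --pt "0 0 0 0.0005 0 0 0" --pt "0 0 0 0 0 0 0"

```text
time_s: 25.32
tcp_pos: [0.5357, -0.0814, 0.0562]
eef_rot: [180.0, 0.0, -76.0]
contact_force: [-0.2, 0.6, -0.2]
gripper_width: 0.0004
gripper_force: 0.0
```

>>> apply_moves --pt "0 0 0 0.0005 0 0 0" --pt "0 0 0 0 0 0 0"

```text
time_s: 25.48
tcp_pos: [0.5359, -0.0814, 0.0558]
eef_rot: [180.0, 0.0, -76.0]
contact_force: [-0.4, -0.5, -0.3]
gripper_width: 0.0004
gripper_force: 0.0
```

>>> apply_moves --pt "0 0 0 0.0005 0 0 0" --pt "0 0 0 0 0 0 0"

```text
time_s: 25.65
tcp_pos: [0.536, -0.0814, 0.0555]
eef_rot: [180.0, -0.0, -76.0]
contact_force: [-0.8, -1.0, -0.0]
gripper_width: 0.0007
gripper_force: 0.1
```

>>> apply_moves --pt "0 0 0 0.0005 0 0 0" --pt "0 0 0 0 0 0 0"

```text
time_s: 25.82
tcp_pos: [0.536, -0.0814, 0.055]
eef_rot: [180.0, -0.0, -76.0]
contact_force: [-0.5, -0.1, 0.9]
gripper_width: 0.0007
gripper_force: 0.3
```

>>> apply_moves --pt "0 0 0 0.0005 0 0 0" --pt "0 0 0 0 0 0 0"

```text
time_s: 25.98
tcp_pos: [0.5361, -0.0814, 0.0546]
eef_rot: [-180.0, -0.0, -76.0]
contact_force: [-0.1, -0.6, 1.6]
gripper_width: 0.0005
gripper_force: 0.8
```

>>> apply_moves --pt "0 0 0 0.0005 0 0 0" --pt "0 0 0 0 0 0 0"

```text
time_s: 26.15
tcp_pos: [0.5361, -0.0814, 0.0542]
eef_rot: [-180.0, -0.0, -76.0]
contact_force: [-0.5, -0.8, 4.2]
gripper_width: 0.0005
gripper_force: 2.2
```

>>> apply_moves --pt "0 0 0 0.0004 0 0 0" --pt "0 0 0 0 0 0 0"

```text
time_s: 26.32
tcp_pos: [0.5361, -0.0814, 0.054]
eef_rot: [-180.0, -0.0, -76.0]
contact_force: [-2.6, 0.9, 6.3]
gripper_width: 0.0002
gripper_force: 3.4
```

>>> apply_moves --pt "0 0 0 0.0005 0 0 0" --pt "0 0 0 0 0 0 0"

```text
time_s: 26.48
tcp_pos: [0.5361, -0.0814, 0.0538]
eef_rot: [-180.0, -0.0, -76.0]
contact_force: [-3.1, 0.9, 9.0]
gripper_width: 0.0005
gripper_force: 4.8
```

>>> apply_moves --pt "0 0 0 0.0005 0 0 0" --pt "0 0 0 0 0 0 0"

```text
time_s: 26.65
tcp_pos: [0.5361, -0.0814, 0.0535]
eef_rot: [-180.0, -0.0, -76.0]
contact_force: [-5.0, 1.0, 12.4]
gripper_width: 0.001
gripper_force: 6.2
```

>>> apply_moves --pt "0 0 0 0.0005 0 0 0" --pt "0 0 0 0 0 0 0"

```text
time_s: 26.82
tcp_pos: [0.5362, -0.0814, 0.0533]
eef_rot: [-180.0, -0.0, -76.0]
contact_force: [-5.2, 0.9, 14.2]
gripper_width: 0.0002
gripper_force: 7.6
```

>>> apply_moves --pt "0 0 0 0.0005 0 0 0" --pt "0 0 0 0 0 0 0"

```text
time_s: 26.98
tcp_pos: [0.5362, -0.0814, 0.0531]
eef_rot: [-180.0, -0.0, -76.0]
contact_force: [-5.7, 0.4, 17.6]
gripper_width: 0.0007
gripper_force: 9.0
```

Corner c is home too. Over the heat sink to corner d.

>>> apply_moves --pt "0 0 0 -0.01 0 0 0" --pt "0 0 0 -0.02 0 0 0" --pt "0 0 0 -0.02 0 0 0" --pt "0 0.005 0 0 0 0 0" --pt "0 0.017 0 0 0 0 0" --pt "0 0.025 0 0 0 0 0" --pt "0 0.025 0 0 0 0 0" --pt "0 0 0 0 0 0 0" --pt "0 0 0 0.015 0 0 0" --pt "0 0 0 0.015 0 0 0" --pt "0 0 0 0.007 0 0 0" --pt "0 0 0 0 0 0 0" --pt "0 0 0 0 0 0 0"

```text
time_s: 28.07
tcp_pos: [0.5533, -0.1511, 0.0645]
eef_rot: [179.9, 0.0, -76.0]
contact_force: [-0.3, -0.5, 0.2]
gripper_width: 0.0009
gripper_force: 0.0
```

```bash
python3 go.py .5533 -.1514 .0585 104
```

```text
t28.07 shift mm [0.24 0.08 6.01] turn [0.06 0.   0.01] F [-0.28 -0.48  0.15] w 0.0009 tcp [ 0.5533 -0.1511  0.0645] j6 10
```

>>> apply_moves --pt "0 0 0 0.001 0 0 0" --pt "0 0 0 0.001 0 0 0" --pt "0 0 0 0.001 0 0 0" --pt "0 0 0 0 0 0 0"

```text
time_s: 28.4
tcp_pos: [0.5536, -0.1511, 0.062]
eef_rot: [-180.0, -0.0, -76.0]
contact_force: [0.4, 0.1, 0.2]
gripper_width: 0.0005
gripper_force: 0.0
```

>>> apply_moves --pt "0 0 0 0.0005 0 0 0" --pt "0 0 0 0.0005 0 0 0" --pt "0 0 0 0 0 0 0"

```text
time_s: 28.65
tcp_pos: [0.5534, -0.1513, 0.0607]
eef_rot: [-180.0, -0.0, -76.0]
contact_force: [-0.6, -0.0, -0.2]
gripper_width: 0.0002
gripper_force: 0.0
```

>>> apply_moves --pt "0 0 0 0.0005 0 0 0" --pt "0 0 0 0.0005 0 0 0" --pt "0 0 0 0 0 0 0"

```text
time_s: 28.9
tcp_pos: [0.5534, -0.1513, 0.0596]
eef_rot: [180.0, 0.0, -76.0]
contact_force: [0.6, 0.0, -0.6]
gripper_width: 0.0007
gripper_force: 0.0
```

>>> apply_moves --pt "0 0 0 0.0005 0 0 0" --pt "0 0 0 0.0005 0 0 0" --pt "0 0 0 0 0 0 0"

```text
time_s: 29.15
tcp_pos: [0.5535, -0.1513, 0.0586]
eef_rot: [-180.0, -0.0, -76.0]
contact_force: [0.2, 0.7, 1.8]
gripper_width: 0.0005
gripper_force: 0.4
```

>>> apply_moves --pt "0 0 0 0.0005 0 0 0" --pt "0 0 0 0 0 0 0"

```text
time_s: 29.32
tcp_pos: [0.5535, -0.1513, 0.0583]
eef_rot: [-180.0, -0.0, -76.0]
contact_force: [-1.4, 0.0, 1.6]
gripper_width: 0.0005
gripper_force: 1.0
```

>>> apply_moves --pt "0 0 0 0.0005 0 0 0" --pt "0 0 0 0 0 0 0"

```text
time_s: 29.48
tcp_pos: [0.5535, -0.1513, 0.0579]
eef_rot: [-180.0, -0.0, -76.0]
contact_force: [-0.6, 0.0, 3.7]
gripper_width: 0.0006
gripper_force: 1.8
```

>>> apply_moves --pt "0 0 0 0.0005 0 0 0" --pt "0 0 0 0 0 0 0"

```text
time_s: 29.65
tcp_pos: [0.5536, -0.1513, 0.0575]
eef_rot: [-180.0, -0.0, -76.0]
contact_force: [-1.3, 0.1, 5.8]
gripper_width: 0.0003
gripper_force: 2.7
```

>>> apply_moves --pt "0 0 0 0.0005 0 0 0" --pt "0 0 0 0 0 0 0"

```text
time_s: 29.82
tcp_pos: [0.5536, -0.1513, 0.0571]
eef_rot: [-180.0, -0.0, -76.0]
contact_force: [-1.9, 0.1, 7.9]
gripper_width: 0.0006
gripper_force: 3.6
```

>>> apply_moves --pt "0 0 0 0.0005 0 0 0" --pt "0 0 0 0 0 0 0"

```text
time_s: 29.98
tcp_pos: [0.5537, -0.1513, 0.0568]
eef_rot: [-180.0, -0.0, -76.0]
contact_force: [-2.3, 0.6, 8.3]
gripper_width: 0.0005
gripper_force: 4.4
```

>>> apply_moves --pt "0 0 0 0.0005 0 0 0" --pt "0 0 0 0 0 0 0"

```text
time_s: 30.15
tcp_pos: [0.5537, -0.1514, 0.0566]
eef_rot: [-180.0, -0.0, -76.0]
contact_force: [-3.0, -0.1, 11.1]
gripper_width: 0.0005
gripper_force: 5.3
```

>>> apply_moves --pt "0 0 0 0.0005 0 0 0" --pt "0 0 0 0 0 0 0"

```text
time_s: 30.32
tcp_pos: [0.5538, -0.1514, 0.0563]
eef_rot: [-180.0, -0.0, -76.0]
contact_force: [-3.7, 0.5, 12.0]
gripper_width: 0.0008
gripper_force: 6.2
```

>>> apply_moves --pt "0 0 0 0.0005 0 0 0" --pt "0 0 0 0 0 0 0"

```text
time_s: 30.48
tcp_pos: [0.5539, -0.1514, 0.056]
eef_rot: [-179.9, -0.0, -76.0]
contact_force: [-3.4, 0.8, 14.0]
gripper_width: 0.0004
gripper_force: 7.2
```

>>> apply_moves --pt "0 0 0 0.0005 0 0 0" --pt "0 0 0 0 0 0 0"

```text
time_s: 30.65
tcp_pos: [0.5539, -0.1515, 0.0557]
eef_rot: [-179.9, -0.0, -76.0]
contact_force: [-5.1, 0.5, 15.6]
gripper_width: 0.0002
gripper_force: 7.9
```

>>> apply_moves --pt "0 0 0 0.0005 0 0 0" --pt "0 0 0 0 0 0 0"

```text
time_s: 30.82
tcp_pos: [0.5538, -0.1515, 0.055]
eef_rot: [-179.9, -0.0, -76.0]
contact_force: [-2.0, -0.8, 7.9]
gripper_width: 0.0003
gripper_force: 3.8
```

>>> apply_moves --pt "0 0 0 0.0005 0 0 0" --pt "0 0 0 0 0 0 0"

```text
time_s: 30.98
tcp_pos: [0.5536, -0.1512, 0.0532]
eef_rot: [-180.0, -0.0, -76.0]
contact_force: [0.4, -0.3, 0.3]
gripper_width: 0.0005
gripper_force: 0.3
```

>>> apply_moves --pt "0 0 0 0.0004 0 0 0" --pt "0 0 0 0 0 0 0"

```text
time_s: 31.15
tcp_pos: [0.5536, -0.1513, 0.0527]
eef_rot: [-180.0, -0.0, -76.0]
contact_force: [-0.4, -0.4, 2.8]
gripper_width: 0.0002
gripper_force: 1.4
```

Clicked at about 16 N. I'll seat it firmly.

>>> apply_moves --pt "0 0 0 0.0005 0 0 0" --pt "0 0 0 0 0 0 0"

```text
time_s: 31.32
tcp_pos: [0.5537, -0.1512, 0.0525]
eef_rot: [-180.0, -0.0, -76.0]
contact_force: [-1.1, 1.1, 6.1]
gripper_width: 0.0004
gripper_force: 2.9
```

>>> apply_moves --pt "0 0 0 0.0005 0 0 0" --pt "0 0 0 0 0 0 0"

```text
time_s: 31.48
tcp_pos: [0.5537, -0.1513, 0.0522]
eef_rot: [-180.0, -0.0, -76.0]
contact_force: [-2.1, 0.8, 8.9]
gripper_width: 0.0008
gripper_force: 4.3
```

>>> apply_moves --pt "0 0 0 0.0005 0 0 0" --pt "0 0 0 0 0 0 0"

```text
time_s: 31.65
tcp_pos: [0.5537, -0.1513, 0.0521]
eef_rot: [-180.0, -0.0, -76.0]
contact_force: [-2.9, 1.1, 11.8]
gripper_width: 0.0007
gripper_force: 5.8
```

>>> apply_moves --pt "0 0 0 0.0005 0 0 0" --pt "0 0 0 0 0 0 0"

```text
time_s: 31.82
tcp_pos: [0.5537, -0.1513, 0.0519]
eef_rot: [-180.0, -0.0, -76.0]
contact_force: [-4.1, 2.2, 14.8]
gripper_width: 0.0006
gripper_force: 7.3
```

Corner d is home. Before b, I'll check the clearance to the instrument box.

Run:
```python
import pickle; from h import *
d=pickle.load(open("c0.pkl","rb"))
for n in d:
    W=cloud(d[n])
    for lo,hi in((-.17,-.13),(-.13,-.1),(-.1,-.07),(-.07,-.03)):
        P=W[(W[...,2]>.08)&(W[...,2]<.3)&(W[...,1]>lo)&(W[...,1]<hi)&(W[...,0]<.9)&(W[...,0]>.6)]
        print(n,lo,len(P),np.sort(P[:,0])[:6].round(3) if len(P) else "")
```

```text
scene -0.17 0 
scene -0.13 491 [0.732 0.733 0.733 0.733 0.733 0.733]
scene -0.1 479 [0.725 0.725 0.725 0.725 0.725 0.725]
scene -0.07 1040 [0.724 0.725 0.725 0.725 0.725 0.725]
top -0.17 0 
top -0.13 1338 [0.732 0.732 0.732 0.732 0.732 0.732]
top -0.1 1434 [0.724 0.724 0.724 0.724 0.724 0.724]
top -0.07 1271 [0.723 0.723 0.723 0.723 0.723 0.723]
```

The clearance is over 15 mm, so I'm going to b.

>>> apply_moves --pt "0 0 0 -0.006 0 0 0" --pt "0 0 0 -0.008 0 0 0" --pt "0 0 -0.015 0 0 0 0" --pt "0 0 -0.02 0 0 0 0" --pt "0 0 -0.02 0 0 0 0" --pt "0 0 -0.01 0 0 0 0" --pt "0 0 0 0 0 0 0" --pt "0 0 0 0 0 0 0" --pt "0 0 0 0.002 0 0 0" --pt "0 0 0 0 0 0 0"

```text
time_s: 32.65
tcp_pos: [0.6153, -0.1357, 0.0623]
eef_rot: [179.9, 0.0, -76.0]
contact_force: [-0.2, 0.6, -0.1]
gripper_width: 0.0004
gripper_force: 0.0
```

>>> apply_moves --pt "0 0 0 0.001 0 0 0" --pt "0 0 0 0.001 0 0 0" --pt "0 0 0 0 0 0 0"

```text
time_s: 32.9
tcp_pos: [0.6161, -0.1356, 0.0607]
eef_rot: [180.0, 0.0, -76.0]
contact_force: [-0.3, 0.9, -0.2]
gripper_width: 0.0008
gripper_force: 0.0
```

>>> apply_moves --pt "0 0 0 0.0005 0 0 0" --pt "0 0 0 0.0005 0 0 0" --pt "0 0 0 0 0 0 0"

```text
time_s: 33.15
tcp_pos: [0.6165, -0.1355, 0.0597]
eef_rot: [180.0, 0.0, -76.0]
contact_force: [1.0, 0.0, -0.2]
gripper_width: 0.0001
gripper_force: 0.0
```

>>> apply_moves --pt "0 0 0 0.0005 0 0 0" --pt "0 0 0 0.0005 0 0 0" --pt "0 0 0 0 0 0 0"

```text
time_s: 33.4
tcp_pos: [0.6165, -0.1355, 0.0586]
eef_rot: [180.0, 0.0, -76.0]
contact_force: [-1.2, 0.6, 0.4]
gripper_width: 0.0004
gripper_force: 0.0
```

>>> apply_moves --pt "0 0 0 0.0005 0 0 0" --pt "0 0 0 0.0005 0 0 0" --pt "0 0 0 0 0 0 0"

```text
time_s: 33.65
tcp_pos: [0.6164, -0.1355, 0.0576]
eef_rot: [180.0, 0.0, -76.0]
contact_force: [-0.2, 0.6, -0.3]
gripper_width: 0.0001
gripper_force: 0.0
```

>>> apply_moves --pt "0 0 0 0.0005 0 0 0" --pt "0 0 0 0 0 0 0"

```text
time_s: 33.82
tcp_pos: [0.6165, -0.1355, 0.0572]
eef_rot: [180.0, 0.0, -76.0]
contact_force: [0.7, -0.1, -0.5]
gripper_width: 0.0005
gripper_force: 0.0
```

>>> apply_moves --pt "0 0 0 0.0005 0 0 0" --pt "0 0 0 0 0 0 0"

```text
time_s: 33.98
tcp_pos: [0.6165, -0.1355, 0.0567]
eef_rot: [180.0, 0.0, -76.0]
contact_force: [-0.1, 0.1, -0.5]
gripper_width: 0.0005
gripper_force: 0.0
```

>>> apply_moves --pt "0 0 0 0.0005 0 0 0" --pt "0 0 0 0.0005 0 0 0" --pt "0 0 0 0 0 0 0"

```text
time_s: 34.23
tcp_pos: [0.6164, -0.1355, 0.0556]
eef_rot: [180.0, 0.0, -76.0]
contact_force: [-0.2, -0.5, 0.1]
gripper_width: 0.0003
gripper_force: 0.0
```

>>> apply_moves --pt "0 0 0 0.0005 0 0 0" --pt "0 0 0 0 0 0 0"

```text
time_s: 34.4
tcp_pos: [0.6165, -0.1355, 0.0552]
eef_rot: [180.0, 0.0, -76.0]
contact_force: [-0.1, -0.7, -0.4]
gripper_width: 0.0005
gripper_force: 0.0
```

>>> apply_moves --pt "0 0 0 0.0005 0 0 0" --pt "0 0 0 0 0 0 0"

```text
time_s: 34.57
tcp_pos: [0.6165, -0.1355, 0.0547]
eef_rot: [180.0, 0.0, -76.0]
contact_force: [-0.6, -0.5, -0.0]
gripper_width: 0.0005
gripper_force: 0.0
```

>>> apply_moves --pt "0 0 0 0.0005 0 0 0" --pt "0 0 0 0 0 0 0"

```text
time_s: 34.73
tcp_pos: [0.6165, -0.1355, 0.0542]
eef_rot: [180.0, 0.0, -76.0]
contact_force: [0.3, -0.1, 0.1]
gripper_width: 0.0002
gripper_force: 0.0
```

>>> apply_moves --pt "0 0 0 0.0005 0 0 0" --pt "0 0 0 0 0 0 0"

```text
time_s: 34.9
tcp_pos: [0.6166, -0.1355, 0.0537]
eef_rot: [-180.0, -0.0, -76.0]
contact_force: [-0.0, -0.3, 0.7]
gripper_width: 0.0006
gripper_force: 0.2
```

>>> apply_moves --pt "0 0 0 0.0005 0 0 0" --pt "0 0 0 0 0 0 0"

```text
time_s: 35.07
tcp_pos: [0.6166, -0.1355, 0.0532]
eef_rot: [-180.0, -0.0, -76.0]
contact_force: [0.0, 0.2, 0.8]
gripper_width: 0.0004
gripper_force: 0.3
```

>>> apply_moves --pt "0 0 0 0.0005 0 0 0" --pt "0 0 0 0 0 0 0"

```text
time_s: 35.23
tcp_pos: [0.6166, -0.1355, 0.0528]
eef_rot: [-180.0, -0.0, -76.0]
contact_force: [-0.8, -0.2, 2.2]
gripper_width: 0.0001
gripper_force: 0.9
```

>>> apply_moves --pt "0 0 0 0.0005 0 0 0" --pt "0 0 0 0 0 0 0"

```text
time_s: 35.4
tcp_pos: [0.6165, -0.1356, 0.0525]
eef_rot: [-180.0, -0.0, -76.0]
contact_force: [-1.5, 0.4, 4.2]
gripper_width: 0.0004
gripper_force: 2.2
```

>>> apply_moves --pt "0 0 0 0.0005 0 0 0" --pt "0 0 0 0 0 0 0"

```text
time_s: 35.57
tcp_pos: [0.6166, -0.1356, 0.0524]
eef_rot: [-180.0, -0.0, -76.0]
contact_force: [-2.5, 1.8, 6.9]
gripper_width: 0.0004
gripper_force: 3.7
```

>>> apply_moves --pt "0 0 0 0.0005 0 0 0" --pt "0 0 0 0 0 0 0"

```text
time_s: 35.73
tcp_pos: [0.6166, -0.1355, 0.0522]
eef_rot: [-180.0, -0.0, -76.0]
contact_force: [-4.5, 1.2, 10.4]
gripper_width: 0.0003
gripper_force: 5.0
```

>>> apply_moves --pt "0 0 0 0.0005 0 0 0" --pt "0 0 0 0 0 0 0"

```text
time_s: 35.9
tcp_pos: [0.6166, -0.1356, 0.052]
eef_rot: [-180.0, -0.0, -76.0]
contact_force: [-4.2, 1.5, 11.0]
gripper_width: 0.0005
gripper_force: 6.2
```

>>> apply_moves --pt "0 0 0 0.0005 0 0 0" --pt "0 0 0 0 0 0 0"

```text
time_s: 36.07
tcp_pos: [0.6166, -0.1356, 0.0519]
eef_rot: [-180.0, -0.0, -76.0]
contact_force: [-5.5, 1.4, 15.7]
gripper_width: 0.0005
gripper_force: 7.5
```

Corner b is hard at the same height as d, so it appears to have clicked along with d. I'm lifting off to check the board plane by camera.

>>> apply_moves --pt "0 0 0 -0.01 0 0 0" --pt "0 0 0 -0.03 0 0 0" --pt "0 0 0 -0.03 0 0 0" --pt "0 0 0 -0.03 0 0 0" --pt "0 -0.03 0.03 0 0 0 0" --pt "0 -0.035 0.02 0 0 0 0" --pt "0 -0.035 0 0 0 0 0" --pt "0 -0.03 0 0 0 0 0" --pt "0 0 0 0 0 0 0" --pt "0 0 0 0 0 0 0"

```text
time_s: 36.9
tcp_pos: [0.5371, -0.0204, 0.1509]
eef_rot: [-179.9, 0.0, -75.8]
contact_force: [0.2, 0.6, 0.0]
gripper_width: 0.0001
gripper_force: 0.0
```

Run:
```python
import pickle; from h import *; from plant import capture,get_state
print(get_state()["contact_force"],get_state()["tcp_pos"])
c=capture("wrist"); pickle.dump(c,open("w5.pkl","wb"))
C=np.array([.5766,-.1085]);a=np.radians(14);R=np.array([[np.cos(a),-np.sin(a)],[np.sin(a),np.cos(a)]])
def fit(c,n):
    W=cloud(c); L=(W[...,:2]-C)@R; f=c["frame"].astype(int)
    g=(f[...,1]>f[...,0]*1.25)&(W[...,2]>.025)&(W[...,2]<.05)&(abs(L[...,0])<.05)&(abs(L[...,1])<.075)
    A=np.c_[L[g],np.ones(g.sum())]; z=W[g][:,2]
    for _ in range(5):
        k=np.linalg.lstsq(A,z,rcond=None)[0]; r=abs(A@k-z)<.002; A,z=A[r],z[r]
    print(n,len(z),"tilt rad",np.hypot(*k[:2]),[(k@[s[0]*.036,s[1]*.058,1]).round(4) for s in[(1,1),(1,-1),(-1,1),(-1,-1)]],rect(W[g][:,:2]))
    # tray rim/bench reference tilt
    q=(abs(W[...,2])<.008)&(abs(L[...,0])<.15)&(abs(L[...,1])<.16); A=np.c_[L[q],np.ones(q.sum())]; print("  bench",q.sum(),np.linalg.lstsq(A,W[q][:,2],rcond=None)[0])
fit(pickle.load(open("w4.pkl","rb")),"before"); fit(c,"after")
t=capture("top"); im=c["frame"]
cv2.imwrite("pics/w5.png",c["frame"][...,::-1])
```

```text
[0.15096795 0.59661666 0.02021737] [ 0.53712663 -0.02043764  0.15089996]
before 9529 tilt rad 0.0007541073215060244 [np.float64(0.0395), np.float64(0.0395), np.float64(0.0395), np.float64(0.0395)] (array([ 0.57665527, -0.1090972 ]), array([0.09156448, 0.13900167]), np.float32(13.84462))
  bench 60077 [ 0.00030413  0.00013034 -0.000541  ]
after 14912 tilt rad 0.000564490227450731 [np.float64(0.0341), np.float64(0.0341), np.float64(0.0342), np.float64(0.0341)] (array([ 0.57524377, -0.10229418]), array([0.09202316, 0.12566797]), np.float32(14.079285))
  bench 46619 [ 0.00041095  0.00066018 -0.00054644]
```

View pics/w5.png

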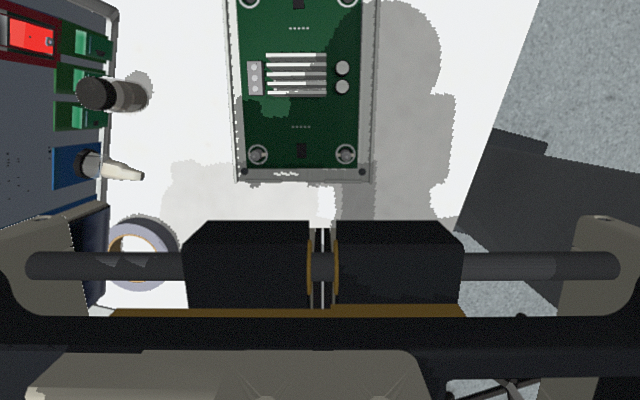

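The board lies level to about 0.1 mm and is 5.4 mm lower at all four corners. Both visible pins, at (257,152) and (346,153), are through. The robot is clear, so I'm handing in.

```bash
python3 -c "
from plant import close_job; print(close_job())"
```

```text
the job is handed in; nothing more can be done
None
```

I handed in the job with the board level to about 0.1 mm and held on all four standoffs. Corner b gave no click of its own; it met the hard stop at the same height as d. The highest push I read was about 18 N, and no verdict came back.

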